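Refit the sectional grille of the rinser drip tray

ROBOT

A 7-joint arm with a two-finger parallel gripper is mounted at the origin on the work surface. World frame = base frame: x ahead of the robot, y to its left, z up, the work surface at z = 0. Lengths are in m, angles in rad, forces in N, time in s.
With the tool pointing down it reaches from about 0.425 to 0.875 m from the base axis. Payload 4.7 kg.
Tool frame: the origin (TCP) lies between the finger pads; the fingertips stand 22 mm ahead of it and the grasp point (between the pads) lies 3 mm ahead of it; z points along the fingers, y is the direction in which the jaws open and shut (so a half turn about z gives the same grasp; the last joint's range is limited). The gripper opens to 87 mm and grips with 3 to 60 N. Pads are 19 mm wide; open, the fingers measure 117 mm over their backs; the gripper's body (75 mm by 190 mm) begins 51 mm behind the grasp point.
Start: joints at [-1.18, 0.321, -0.07, 1.45, 0.023, 1.371, -0.057], TCP at [0.239, 0.604, 0.245] pointing down, gripper open.
Joint ranges: [-2.86, 2.86], [-0.3, 2.09], [-1.38, 1.24], [0.06, 2.45], [-1.56, 4.7], [0.09, 2.05], [-2.69, 2.69]. Speed limits (rad/s): [2.57, 2.57, 3.14, 3.14, 3.14, 3.14, 3.14].

INTERFACE

Orientations are given as a unit quaternion [x, y, z, w].
In Python, from cell import manip gives the robot as it stands. The module is installed in compiled form; this text tells all that it offers.
- The arm moves only by the tool jog_arm, never from a script. Its argument "commands" is a list that holds one entry, the list of rows, each a list of 7 numbers: the shift along the tool's x, y, z in units of 50 mm (1.0 is 50 mm), then the turn, a rotation vector about the tool's x, y, z in units of 10 degrees (1.0 is 10 degrees), then the gripper's target within -1 to 1 (shut at 1, half-way at 0, fully open at -1). In form: [[[tx, ty, tz, ax, ay, az, grip], ...]]. A call has 1 to 8 rows; each row is the pose to reach, as a shift and turn from the pose commanded when the call began, along the tool's axes at that moment; what a row does not reach only later rows make up. A row lasts 1/8 s, in which the tool goes at most 62.5 mm and 10.7 degrees, less where a joint would pass 70% of its speed; a pose out of reach is approached as far as the arm can. A call with a gripper value outside its range is refused whole. The fingers move at their own pace and stop on an object; the grip force is fixed at half the most. Time passes only in rows, so rows that repeat a pose let the fingers close. It gives the time, the measured TCP pose, the force and the opening at its end, in the units of the state.
- manip.get_state(): the state, without advancing time (a new reading comes with each control period).
- manip.read_camera(name): name is "scene" or "top" or "wrist"; returns a dict with "pixels" (400x640x3 uint8, blue, green, red), "depth" (400x640 float32, m along the optical axis (not along the pixel's ray), 0 where there is no reading), "camera_matrix" (3x3 intrinsics, pixels), "position" and "rotation" of the camera in the world; the wrist camera has in their place "tool_from_camera" (4x4, takes a point from camera to tool coordinates, whose origin is the TCP and whose axes are the flange's). Camera axes: x right, y up, looking along -z (the intrinsics and any distortion apply to the point x, -y, -z); pixel columns grow to the right and rows downward; lengths in m; the calibration is good to about 2 mm. The wrist camera is an equidistant fisheye: a pixel r from the principal point sees the ray r / f radians off the axis. A picture is of the moment at which its call begins: read the wrist's pose just before it.
- manip.sign_off(): hands the job in, once; it reports no verdict.
Trained networks look in the newest picture that a camera, given by its name, has taken for a name from the list of things; names that differ only in an ending like _2 or _b are one class to them, and where a whole thing is asked for, a point or a joint stands for the part that bears it (a point fixed in the world has none). Each returns a list of dicts, best first, with "score" (0 to 1); they miss things now and then, are a little off and sometimes report something else, mostly with a low value. They report only what shows in the picture. A call takes as long as a camera call. They do not tell look-alikes from the thing itself.
- manip.find_in(thing, camera): "centre" ([row, column] in pixels, amid what is visible of it).
The state is a dict: "time": time; "qpos": joint angles; "joint_vel": joint speeds; "tau": joint torques, N m; "tcp_pos": TCP position; "tcp_rot": TCP orientation; "force": force on the tool from outside, world axes, zero at the start; "moment": the same for the moment, N m; "finger_gap": opening from 0.0 (shut) to 1.0 (fully open).
Only numpy, scipy, OpenCV 4.12 (cv2) and the standard library are available. Lean on these libraries where they do the work, as an engineer would, in place of code of your own. Each camera call takes 0.05 s, during which the arm holds its last target.

TASK

Put the three steel grille sections back into the pitcher rinser's drip tray: turn each one so that together they fill the tray around the rinser block, all handle side up, flat and fully down on the ribs, none lying on another. The straight section stands on edge in the drainer, where only its top edge can be taken: lay it flat on the counter first, handle up and clear of the tray, let go of it, then take it again by its handle. Lower every section gently into the tray, do not drop it in, and leave the pitcher, the mug and the brush where they are.

Things in the scene. Friction and masses are not known exactly. Their poses are not given: they have to be found in the camera images.
- tray: Fixed shallow steel drip tray. Origin: centre of its underside; z up. Inside it is 184 mm along x (-92 to 92) and 244 mm along y (-122 to 122): a grid of 3 by 4 cells of 60 mm, less the rinser's corner cell. Walls upright to 20 mm, then flaring out 30 deg to 34 mm. Sections rest on ribs 14 mm above the underside, so their mid points seat at z 19 mm, with about 4 mm of play all round.
- rinser (a point): Black rinser block fixed in the tray's +x, -y corner; it fills tray x 32 to 92 and y -122 to -62 mm up to 24 mm above the underside, with a small steel spray cross on top up to 30 mm. The point is the middle of its top.
- large_angle_mid (a point): Large L grille section, slotted steel 10 mm thick, 0.34 kg, lying handle up. Point: half-way through the plate, under the handle's middle; z to the handle side. Arms 56 mm wide: long arm along y, x -31 to 25, y -148 to 88 mm; short arm from its +y end along +x, y 32 to 88, out to x 145 mm. Centre of mass about x 27, y 0. Handle on two posts.
- large_angle_handle (a point): Middle of the large L's handle bar, 30 mm above its mid point along z (25 mm above the plate's top face). The bar runs along x, 45 mm long, 10 mm wide (y), 10 mm high; 20 mm free below it.
- small_angle_mid (a point): Small L grille section, 10 mm thick, 0.19 kg, lying handle up. Point: half-way through the plate, under the handle's middle; z to the handle side. Arms 56 mm wide: one along y, x -49 to 7, y -73 to 43 mm; the other from its +y end along +x, y -13 to 43, out to x 67 mm (overall 116 by 116). Handle bar along x, 30 mm from the point along z, 50 mm long, 10 mm wide and high.
- straight_mid (a point): Straight grille section, rectangle 116 mm (x) by 56 mm (y), 10 mm thick, 0.13 kg. Point: middle of the plate; z to the handle side. Handle bar along x, centred 30 mm from the point along z, 50 mm long, 10 mm wide and high. At first it stands on a long edge in the drainer, x and z level, handle side roughly away from the robot, top edge 28 mm above the point, leaning up to 5 deg.
- drainer: Fixed grey drainer: base 90 mm (x) by 130 mm (y), 6 mm thick, with two rows of four upright steel pegs, 6 mm across, at y -43 and 43 mm, x -30, -10, 10, 30 mm, tops 42 mm above the counter. The straight section stands in the middle slot, along y, its top edge 62 mm above the counter; its middle is free of pegs. Origin: centre of the underside.
- pitcher_mid (a point): Bystander: stainless milk pitcher, 80 mm across, 105 mm high, side handle; the point is in its middle, 50 mm up.
- mug_mid (a point): Bystander: glazed mug, 84 mm across, 85 mm high, side handle; the point is in its middle, 42 mm up.
- brush_mid (a point): Bystander: flat cleaning brush with a yellow handle, about 210 mm long (along its x), 14 mm thick, lying flat; the point is near its middle.
Things that resemble listed ones, but are neither listed nor needed, are in the scene too. Leave any blue or yellow look-alike of the part that bears straight_mid alone.

How it is judged:
By the outcome, as a careful person would: the job done as asked, in the order asked, and still so for the second after the job is handed in, with the robot touching nothing.
It also fails if it takes over 72 s, if anything falls off the work surface, if the arm or the gripper's body presses on something with over 40 N, if the wrist force passes 120 N, or if a joint passes its speed limit or range.

## Working session

There is one attempt and no reset: what is moved stays moved. The work goes in short steps, Python scripts to look and compute and a tool call to move; the robot and the scene stay as the last step left them, time stands still between calls to the robot, and variables do not carry over. Pictures are saved under pics/ and viewed, and the job is handed in when it is done.

Besides the shell and the picture viewer there is one more tool, called as name([rows], argument=value, ...), one row to a line, values as JSON. jog_arm: Moves the arm, as the interface text tells. Its arguments: {"type":"object","properties":{"commands":{"type":"array","items":{"type":"array","items":{"type":"array","items":{"type":"number"}}}}},"required":["commands"]}

```bash
mkdir -p pics
cat > h.py <<'E'
import numpy as np, cv2
from scipy.spatial.transform import Rotation as R
from cell import manip
def cam(n):
    c=manip.read_camera(n); return c
def world(c,r,col,d=None):
    K=np.array(c["camera_matrix"]); 
    if d is None:
        d=c["depth"][int(round(r)),int(round(col))]
    p=np.array([(col-K[0,2])/K[0,0]*d, -(r-K[1,2])/K[1,1]*d, -d])
    Rm=np.array(c["rotation"]); 
    if Rm.shape!=(3,3): Rm=R.from_quat(Rm).as_matrix()
    return Rm@p+np.array(c["position"])
def proj(c,P):
    K=np.array(c["camera_matrix"]);Rm=np.array(c["rotation"])
    if Rm.shape!=(3,3): Rm=R.from_quat(Rm).as_matrix()
    p=Rm.T@(np.array(P)-np.array(c["position"]))
    return K[1,2]-p[1]/-p[2]*K[1,1], K[0,2]+p[0]/-p[2]*K[0,0]
def cloud(c):
    K=np.array(c["camera_matrix"]);d=c["depth"]
    rr,cc=np.mgrid[0:d.shape[0],0:d.shape[1]]
    p=np.stack([(cc-K[0,2])/K[0,0]*d,-(rr-K[1,2])/K[1,1]*d,-d],-1)
    Rm=np.array(c["rotation"])
    if Rm.shape!=(3,3): Rm=R.from_quat(Rm).as_matrix()
    W=p@Rm.T+np.array(c["position"]); W[d<=0]=np.nan
    return W
E
python3 - <<'E'
from h import *
s=manip.get_state(); print({k:np.round(v,3).tolist() for k,v in s.items()})
for n in("top","scene","wrist"):
    c=cam(n); cv2.imwrite(f"pics/{n}0.png",c["pixels"])
    np.savez(f"{n}0.npz",**{k:np.array(v) for k,v in c.items()})
    print(n,[k for k in c], c.get("position"),c.get("rotation"),c["camera_matrix"])
    for t in ["tray","rinser","large_angle_mid","large_angle_handle","small_angle_mid","straight_mid","drainer","pitcher_mid","mug_mid","brush_mid"]:
        f=manip.find_in(t,n); print(t,[(round(x["score"],2),np.round(x["centre"]).tolist()) for x in f][:4])
E
```

```text
{'time': 0.0, 'qpos': [-1.18, 0.322, -0.07, 1.452, 0.023, 1.371, -0.057], 'joint_vel': [0.001, -0.0, -0.002, 0.001, 0.0, 0.0, -0.001], 'tau': [0.0, -49.129, -0.404, -31.253, -0.064, 0.044, 0.0], 'tcp_pos': [0.239, 0.604, 0.243], 'tcp_rot': [0.187, 0.982, -0.001, -0.0], 'force': [-0.8, -0.6, -0.095], 'moment': [0.019, -0.023, -0.006], 'finger_gap': 1.003}
top ['pixels', 'depth', 'camera_matrix', 'position', 'rotation'] [0.37094524 0.06790788 1.64195394] [-0.03988972  0.02832833  0.70973478 -0.702768  ] [[504.72683792   0.         322.09392254]
 [  0.         504.72683792 199.21875331]
 [  0.           0.           1.        ]]
tray [(0.81, [180.0, 349.0])]
rinser [(0.71, [183.0, 356.0])]
large_angle_mid [(0.58, [191.0, 483.0]), (0.38, [120.0, 290.0])]
large_angle_handle [(0.93, [189.0, 482.0])]
small_angle_mid [(0.64, [165.0, 256.0])]
straight_mid [(0.87, [209.0, 178.0]), (0.73, [244.0, 284.0]), (0.61, [277.0, 236.0]), (0.58, [229.0, 230.0])]
drainer [(0.94, [236.0, 234.0])]
pitcher_mid [(0.61, [117.0, 366.0])]
mug_mid [(0.7, [120.0, 289.0]), (0.34, [167.0, 257.0])]
brush_mid [(0.92, 
[... 528 characters left out ...]
2.0, 386.0]), (0.68, [223.0, 445.0]), (0.62, [273.0, 508.0]), (0.6, [182.0, 449.0])]
drainer [(0.93, [233.0, 442.0])]
pitcher_mid [(0.67, [270.0, 236.0])]
mug_mid [(0.68, [306.0, 327.0])]
brush_mid [(0.98, [230.0, 184.0])]
wrist ['pixels', 'depth', 'camera_matrix', 'tool_from_camera'] None None [[309.70691629   0.         320.4430877 ]
 [  0.         309.70691629 204.17341017]
 [  0.           0.           1.        ]]
tray []
rinser []
large_angle_mid [(0.96, [382.0, 39.0])]
large_angle_handle [(0.74, [382.0, 38.0])]
small_angle_mid []
straight_mid [(0.82, [241.0, 181.0]), (0.72, [332.0, 255.0]), (0.69, [320.0, 371.0])]
drainer [(0.62, [322.0, 244.0])]
pitcher_mid []
mug_mid []
brush_mid []
```

View pics/top0.png

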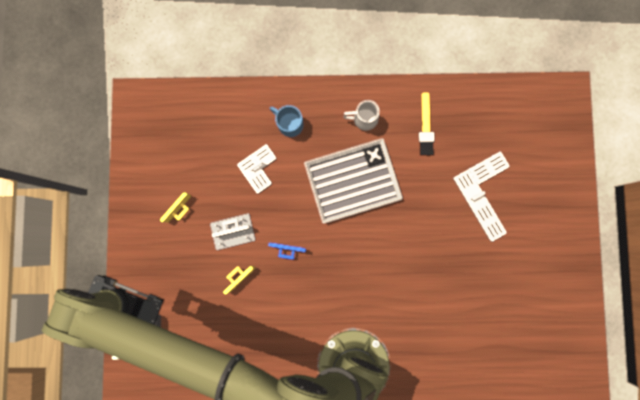

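View pics/scene0.png

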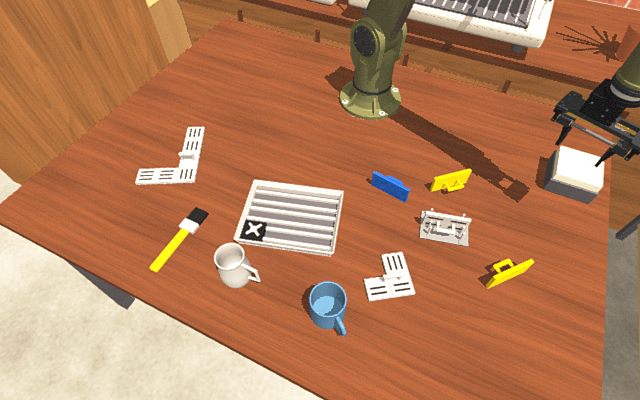

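View pics/wrist0.png

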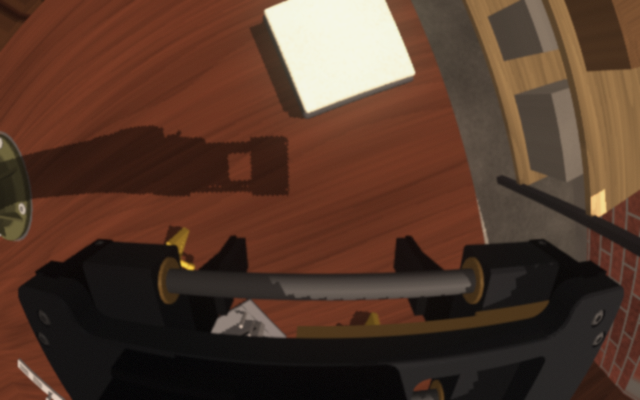

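The top view shows the tray at (180,352), large L at (195,482), small L at (167,256), and the straight section in the drainer at (232,233). Look-alikes are yellow at (207,175) and (278,238), and blue at (250,287). Next I'll rectify the view.

```bash
cat > rect.py <<'E'
from h import *
def load(f):
    z=np.load(f); return {k:z[k] for k in z.files}
def rectify(c,z,x0,x1,y0,y1,mm=1.0):
    # image: rows = x decreasing (up=+x), cols = y decreasing (right=-y)
    H=int((x1-x0)*1000/mm);W=int((y1-y0)*1000/mm)
    r,cc=np.mgrid[0:H,0:W]
    P=np.stack([x1-r*mm/1000,y1-cc*mm/1000,np.full(r.shape,z)],-1)
    K=c["camera_matrix"];Rm=R.from_quat(c["rotation"]).as_matrix()
    p=(P-c["position"])@Rm
    u=K[0,2]+p[...,0]/-p[...,2]*K[0,0]; v=K[1,2]-p[...,1]/-p[...,2]*K[1,1]
    return cv2.remap(c["pixels"],u.astype(np.float32),v.astype(np.float32),cv2.INTER_CUBIC)
E
python3 - <<'E'
from rect import *
c=load("top0.npz")
print(R.from_quat(c["rotation"]).as_matrix().round(3))
W=cloud(c)
for n,(r,k) in dict(tray=(180,352),rins=(155,375),lh=(192,478),small=(167,256),drain=(232,233),pit=(117,366),mug=(120,289),brush=(110,426),tab=(300,500),tabfar=(90,230),y1=(207,175)).items(): print(n,W[r,k].round(4))
s=load("scene0.npz");Ws=cloud(s)
for n,(r,k) in dict(tray=(220,290),tab=(330,250),tab2=(160,280)).items(): print(n,Ws[r,k].round(4))
cv2.imwrite("pics/r1.png",rectify(c,0.01,0.35,0.85,-0.40,0.40,1.0))
E
```

```text
[[-0.009  0.995 -0.096]
 [-1.    -0.011 -0.016]
 [-0.017  0.096  0.995]]
tray [ 0.5918 -0.0044  0.0034]
rins [ 0.6692 -0.0788  0.0281]
lh [ 0.5472 -0.4111  0.0094]
small [0.6338 0.3062 0.0321]
drain [0.4244 0.377  0.0432]
pit [ 0.8006 -0.0535  0.0069]
mug [0.7926 0.2007 0.012 ]
brush [ 0.8173 -0.2487  0.0221]
tab [ 0.2014 -0.4697  0.0019]
tabfar [ 9.010e-01  3.993e-01 -4.000e-04]
y1 [0.5049 0.5597 0.0554]
tray [ 0.5931 -0.0058  0.0065]
tab [ 8.993e-01  5.390e-02 -5.000e-04]
tab2 [ 0.4028 -0.1461 -0.0021]
```

View pics/r1.png

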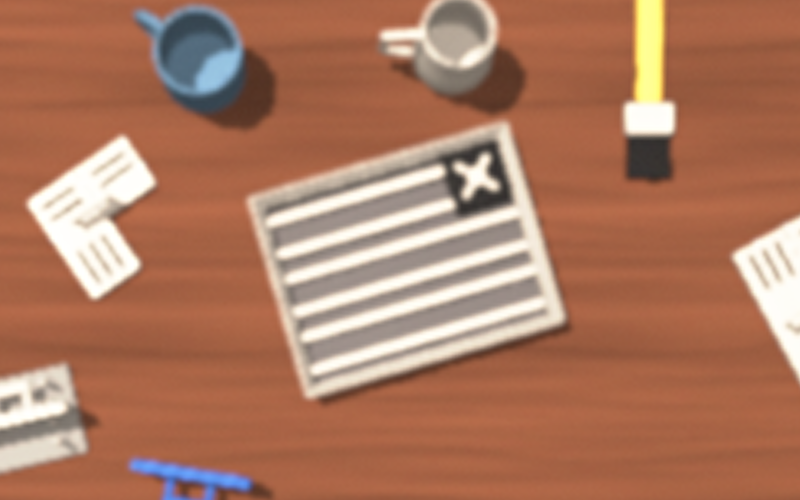

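```bash
cat > fit.py <<'E'
from rect import *
from scipy.optimize import minimize
LARGE=np.array([[-31,-148],[25,-148],[25,32],[145,32],[145,88],[-31,88]])/1e3
SMALL=np.array([[-49,-73],[7,-73],[7,-13],[67,-13],[67,43],[-49,43]])/1e3
STR=np.array([[-58,-28],[58,-28],[58,28],[-58,28]])/1e3
SS=8
def projN(c,P):
    K=c["camera_matrix"];Rm=R.from_quat(c["rotation"]).as_matrix()
    p=(P-c["position"])@Rm
    return np.stack([K[0,2]+p[:,0]/-p[:,2]*K[0,0],K[1,2]-p[:,1]/-p[:,2]*K[1,1]],1)
def tf(poly,x,y,a,z):
    ca,sa=np.cos(a),np.sin(a)
    return np.stack([x+ca*poly[:,0]-sa*poly[:,1],y+sa*poly[:,0]+ca*poly[:,1],np.full(len(poly),z)],1)
def render(c,poly,x,y,a,z0,z1,box,ss=SS):
    u0,v0,u1,v1=box
    m=np.zeros(((v1-v0)*ss,(u1-u0)*ss),np.uint8)
    q=lambda z:((projN(c,tf(poly,x,y,a,z))-[u0-.5,v0-.5])*ss-.5)
    t,b=q(z1),q(z0)
    f=lambda pts:cv2.fillPoly(m,[np.round(pts*16).astype(np.int32)],255,shift=4)
    f(t);f(b)
    n=len(t)
    for i in range(n):
        j=(i+1)%n; f(cv2.convexHull(np.array([t[i],t[j],b[j],b[i]],np.float32))[:,0])
    return cv2.resize(m,(u1-u0,v1-v0),interpolation=cv2.INTER_AREA)/255.
def whiteness(c):
    h=c["pixels"].astype(float); b,r=h[...,0],h[...,2]
    # wood: b low relative to r ; white: b/r ~1
    return np.clip((b/np.maximum(r,1)-0.45)/0.45,0,1)*np.clip(b/90,0,1)
def fit(c,poly,x,y,a,z0,z1,w=None,ringpx=3):
    if w is None: w=whiteness(c)
    P=projN(c,tf(poly,x,y,a,z1)); u0,v0=np.floor(P.min(0)-12).astype(int);u1,v1=np.ceil(P.max(0)+12).astype(int)
    u0=max(u0,0);v0=max(v0,0);u1=min(u1,640);v1=min(v1,400);box=(u0,v0,u1,v1)
    W=cv2.GaussianBlur(w,(0,0),.6)[v0:v1,u0:u1]
    def cost(p):
        m=render(c,poly,p[0]/1e3,p[1]/1e3,p[2]/1e2,z0,z1,box)
        m=cv2.GaussianBlur(m,(0,0),1.0)
        ring=cv2.dilate(m,np.ones((2*ringpx+1,)*2))  # limit region
        g=ring>0.02
        A=np.stack([m[g],np.ones(g.sum())],1); s,res,_,_=np.linalg.lstsq(A,W[g],rcond=None)
        e=W[g]-A@s
        return 1-((s[0]*m[g]+s[1]-W[g].mean())**2).sum()/((W[g]-W[g].mean())**2).sum()
    best=None
    for d in (0,.06,-.06):
        r=minimize(cost,[x*1e3,y*1e3,(a+d)*1e2],method="Nelder-Mead",options=dict(initial_simplex=np.array([[x*1e3,y*1e3,(a+d)*1e2]]*4)+np.array([[0,0,0],[6,0,0],[0,6,0],[0,0,5]]),xatol=.05,fatol=1e-6,maxiter=400))
        if best is None or r.fun<best.fun: best=r
    p=best.x
    return p[0]/1e3,p[1]/1e3,p[2]/1e2,best.fun
E
cat > runfit.py <<'E'
from fit import *
import sys
t=load("top0.npz");s=load("scene0.npz")
g=dict(small=(SMALL,.632,.30,np.deg2rad(30)),large=(LARGE,.56,-.41,np.deg2rad(30)))
for n,(P,x,y,a) in g.items():
    for cn,c in(("top",t),("scene",s)):
        r=fit(c,P,x,y,a,0,.010); print(n,cn,np.round(r[:2],4),np.rad2deg(r[2]).round(2),round(r[3],4))
for h in (.096,.100,.104):
    T=np.array([[-h,-h-.03],[h,-h-.03],[h,h+.03],[-h,h+.03]])
    r=fit(t,T,.595,-.005,np.deg2rad(16),.034,.034); print("tray",h,np.round(r[:2],4),np.rad2deg(r[2]).round(2),round(r[3],4))
E
python3 runfit.py
python3 - <<'E'
from fit import *
t=load("top0.npz")
cv2.imwrite("pics/w.png",cv2.resize((whiteness(t)*255).astype(np.uint8)[80:320,140:540],None,fx=2,fy=2,interpolation=cv2.INTER_NEAREST))
E
```

```text
small top [0.6082 0.309 ] 18.69 0.6912
small scene [0.611  0.3056] 20.45 0.7304
large top [ 0.6067 -0.4209] 36.75 0.8097
large scene [ 0.5931 -0.373 ] 26.32 0.7893
tray 0.096 [ 0.5847 -0.0079] 16.75 0.2976
tray 0.1 [ 0.5868 -0.0059] 16.41 0.1143
tray 0.104 [ 0.5869 -0.006 ] 16.56 0.0243
```

View pics/w.png

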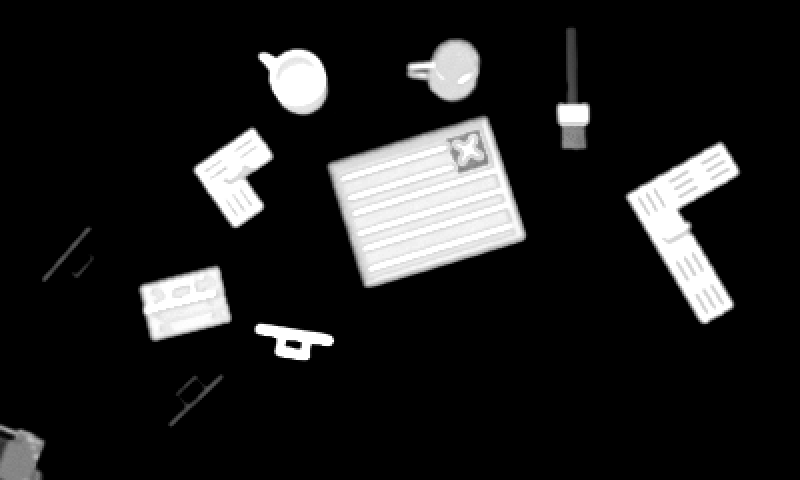

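```bash
sed -i 's/small=.*large=.*/small=(SMALL,.632,.30,np.deg2rad(-57)),large=(LARGE,.54,-.41,np.deg2rad(-61)))/; s/(.096,.100,.104)/(.102,.104,.106,.108)/' runfit.py; python3 runfit.py
python3 - <<'E'
from rect import *
c=load("top0.npz")
im=rectify(c,0.05,0.35,0.50,0.28,0.46,.25)
cv2.imwrite("pics/dr.png",im)
s=load("scene0.npz")
cv2.imwrite("pics/drs.png",cv2.resize(s["pixels"][150:310,340:560],None,fx=3.5,fy=3.5,interpolation=cv2.INTER_CUBIC))
E
```

```text
small top [0.6407 0.3081] -55.52 0.0463
small scene [0.6402 0.308 ] -55.19 0.0398
large top [ 0.5342 -0.4037] -61.42 0.0345
large scene [ 0.5339 -0.4032] -61.38 0.0337
tray 0.102 [ 0.5866 -0.0062] 16.47 0.0521
tray 0.104 [ 0.5869 -0.006 ] 16.56 0.0243
tray 0.106 [ 0.587  -0.0057] 16.52 0.0315
tray 0.108 [ 0.5869 -0.0056] 16.64 0.0712
```

View pics/dr.png

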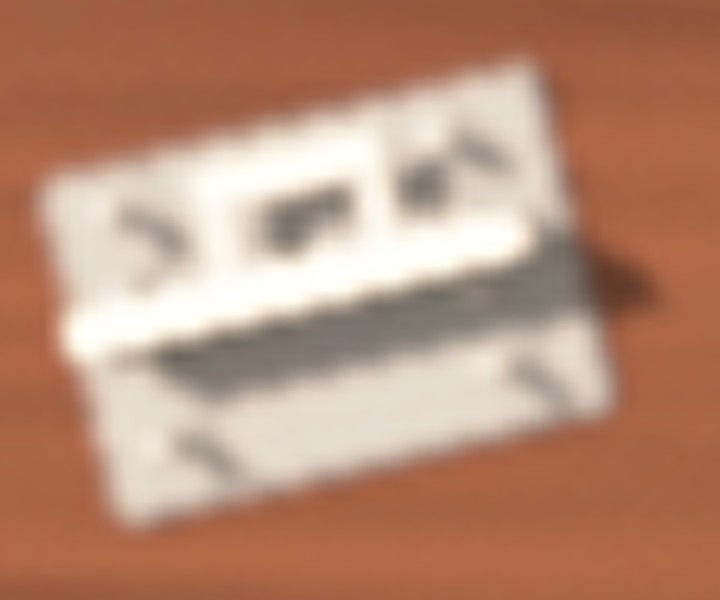

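View pics/drs.png

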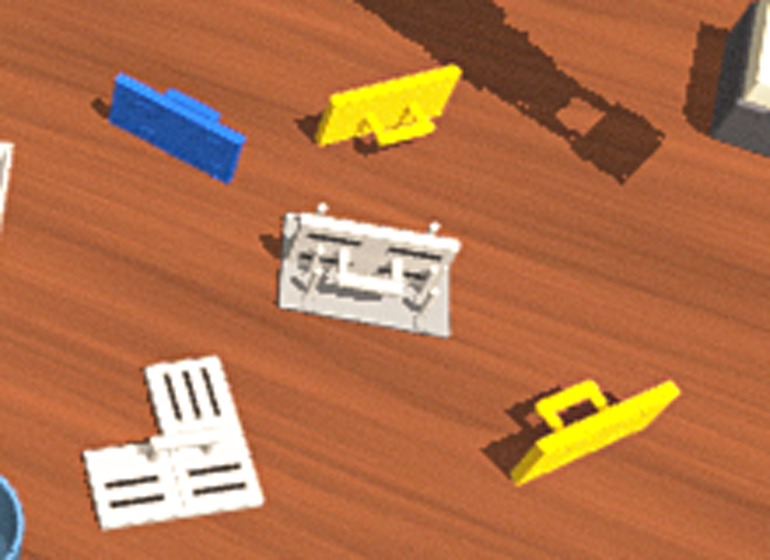

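Run:
```python
from fit import *
t=load("top0.npz");s=load("scene0.npz")
D=np.array([[-45,-65],[45,-65],[45,65],[-45,65]])/1e3
for c in (t,): print("drainer",(r:=fit(c,D,.428,.38,np.deg2rad(13),0,.006))[:2],np.rad2deg(r[2]),r[3])
for c in (t,s):
    W=cloud(c).reshape(-1,3); B=c["pixels"].reshape(-1,3)
    d=W[:,:2]-[.428,.38]
    m=(np.hypot(*d.T)<.09)&(W[:,2]>.052)
    p=W[m]; print(m.sum(),p.mean(0),p[:,2].max()); q=p[:,:2]-p[:,:2].mean(0)
    u,sv,vt=np.linalg.svd(q,full_matrices=False); print(vt[0],np.ptp(q@vt[0]),np.ptp(q@vt[1]),np.rad2deg(np.arctan2(-vt[0][0],vt[0][1])))
    k=q@vt[0]; print('mid',p[:,:2].mean(0)+vt[0]*(k.max()+k.min())/2)
# visible white at z .062: threshold whiteness for bright top edge
im=rectify(t,.062,.38,.48,.31,.46,.25).astype(float)
b=im[...,0]; m=(b>225); 
import scipy.ndimage as nd
l,n=nd.label(m); sz=nd.sum(m,l,range(1,n+1)); print(sz)
k=np.argmax(sz)+1; rr,cc=np.nonzero(l==k); (ctr,wh,ang)=cv2.minAreaRect(np.stack([cc,rr],1).astype(np.float32)); print(ctr,np.array(wh)*.25,ang,.48-ctr[1]*.00025,.46-ctr[0]*.00025)
```

```text
drainer (np.float64(0.42791445108945725), np.float64(0.3873759929702038)) 13.713862539637612 0.009929294340535577
128 [0.42760942 0.38177395 0.06127106] 0.07279790927013274
[ 0.2390508  -0.97100706] 0.11557508730337349 0.01070815884561418 -166.16947555921817
mid [0.4276149 0.3817517]
226 [0.43176103 0.38460972 0.05970457] 0.0653422125839539
[-0.23153851  0.97282574] 0.11502990313798833 0.013461993324857466 13.387667099061312
mid [0.43201832 0.38352868]
[29158.]
(290.8936462402344, 149.25006103515625) [ 38.94463348 113.44812012] 76.16514587402344 0.4426874847412109 0.3872765884399414
```

```bash
cat > go.py <<'E'
from h import *
def plan(pos,jaw,tilt=0.0,st=None):
    """jaw deg: world direction of tool y (tool down), tilt deg: tool z swung toward +jaw dir"""
    s=st or manip.get_state(); R0=R.from_quat(s["tcp_rot"]); p0=np.array(s["tcp_pos"])
    y=np.array([np.cos(np.deg2rad(jaw)),np.sin(np.deg2rad(jaw)),0]); z=np.array([0,0,-1.]); x=np.cross(y,z)
    R1=R.from_matrix(np.stack([x,y,z],1))*R.from_euler("x",-tilt,degrees=True)
    t=R0.inv().apply(np.array(pos)-p0)/.05
    rv=(R0.inv()*R1).as_rotvec(degrees=True)/10
    n=max(np.abs(t).max()*50/62.5, np.linalg.norm(rv)*10/10.7)
    print("row",t.round(3).tolist(),rv.round(3).tolist(),"dist",(np.linalg.norm(t)*50).round(1),"minrows",round(n,1))
def show():
    s=manip.get_state(); Rm=R.from_quat(s["tcp_rot"]).as_matrix()
    print("t",round(s["time"],2),"pos",np.round(s["tcp_pos"],4),"jaw",np.rad2deg(np.arctan2(Rm[1,1],Rm[0,1])).round(2),"z",Rm[:,2].round(3),"F",np.round(s["force"],1),"gap",round(s["finger_gap"]*87,1),"q",np.round(s["qpos"],2))
    return s
E
python3 - <<'E'
from go import *
s=show(); print(np.load("wrist0.npz")["tool_from_camera"].round(3))
plan([.429,.382,.13],13.7)
E
```

```text
t 1.65 pos [0.2392 0.6044 0.2446] jaw 68.41 z [ 0.  0. -1.] F [-0.3 -0.4  0.7] gap 87.2 q [-1.18  0.32 -0.07  1.45  0.02  1.37 -0.06]
[[ 0.     0.959  0.282  0.078]
 [ 1.     0.    -0.001 -0.001]
 [-0.001  0.282 -0.959 -0.141]
 [ 0.     0.     0.     1.   ]]
row [-5.167, -2.74, 2.291] [0.001, -0.0, 5.471] dist 314.1 minrows 5.1
```

jog_arm([
  [[-1.3,-0.7,0.2,0,0,1.0,0.3],[-2.6,-1.4,0.6,0,0,2.0,0.3],[-3.9,-2.1,1.2,0,0,3.0,0.3],[-5.17,-2.74,1.8,0,0,4.0,0.3],[-5.17,-2.74,2.29,0,0,5.0,0.3],[-5.17,-2.74,2.29,0,0,5.47,0.3],[-5.17,-2.74,2.29,0,0,5.47,0.3]],
])

```text
time: 2.52
tcp_pos: [0.4295, 0.3809, 0.1295]
tcp_rot: [0.618, 0.786, -0.001, -0.0]
force: [-0.1, 0.8, -0.2]
finger_gap: 0.37
```

Run:
```python
from go import *
s=show(); c=cam("wrist"); cv2.imwrite("pics/wd1.png",c["pixels"]); plan([.429,.382,.067],13.7)
```

```text
t 2.52 pos [0.4295 0.3809 0.1295] jaw 13.65 z [-0.001 -0.001 -1.   ] F [-0.1  0.8 -0.2] gap 32.2 q [-0.93  0.25  0.19  1.79 -0.05  1.11 -0.49]
row [-0.008, -0.003, 1.266] [0.001, -0.003, 0.011] dist 63.3 minrows 1.0
```

View pics/wd1.png

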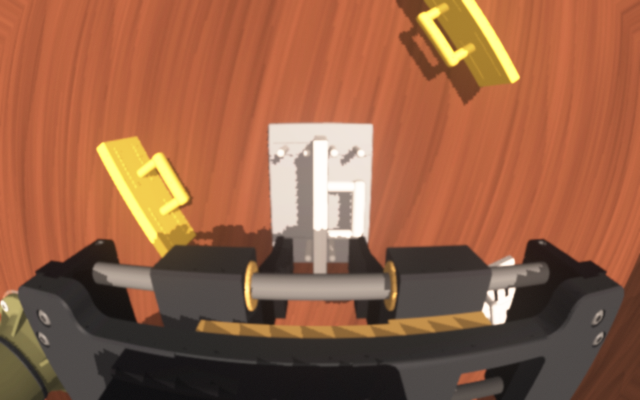

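The wrist view shows the steel plate centred between the fingers (col 320), with its handle on the right (+tool y). The yellow pieces at (160,200) and (470,40) are clear of it. Now I descend and grip the top edge.

jog_arm([
  [[0,0,0.5,0,0,0,0.3],[0,0,0.9,0,0,0,0.3],[0,0,1.25,0,0,0,0.3],[0,0,1.25,0,0,0,1.0],[0,0,1.25,0,0,0,1.0],[0,0,1.25,0,0,0,1.0],[0,0,1.25,0,0,0,1.0]],
])

```text
time: 3.45
tcp_pos: [0.4296, 0.3825, 0.0686]
tcp_rot: [0.618, 0.787, 0.001, 0.0]
force: [-0.7, 0.6, 2.2]
finger_gap: 0.114
```

jog_arm([
  [[0,0,-0.4,0,0,0,1.0],[0,0,-1.0,0,0,0,1.0],[0,0,-1.8,0,0,0,1.0],[0,0,-2.4,0,0,0,1.0],[0,0,-2.4,0,0,0,1.0]],
])

```text
time: 4.08
tcp_pos: [0.4304, 0.383, 0.1903]
tcp_rot: [0.618, 0.786, 0.003, 0.0]
force: [-0.1, 0.5, -1.4]
finger_gap: 0.112
```

Run:
```python
from go import *
s=show(); c=cam("wrist"); cv2.imwrite("pics/wd2.png",c["pixels"])
az=np.rad2deg(np.arctan2(-.22,.47)); print(az)
plan([.45,-.215,.2],-24)
plan([.45,-.215,.10],-24,35)
```

```text
t 4.08 pos [0.4304 0.383  0.1903] jaw 13.7 z [ 0.004  0.004 -1.   ] F [-0.1  0.5 -1.4] gap 9.7 q [-0.94  0.19  0.19  1.72 -0.04  1.22 -0.5 ]
-25.083594006190918
row [-11.699, -2.431, -0.252] [0.007, -0.009, 3.771] dist 597.6 minrows 9.4
row [-11.701, -2.434, 1.748] [-3.365, -1.16, 3.648] dist 604.0 minrows 9.4
```

View pics/wd2.png

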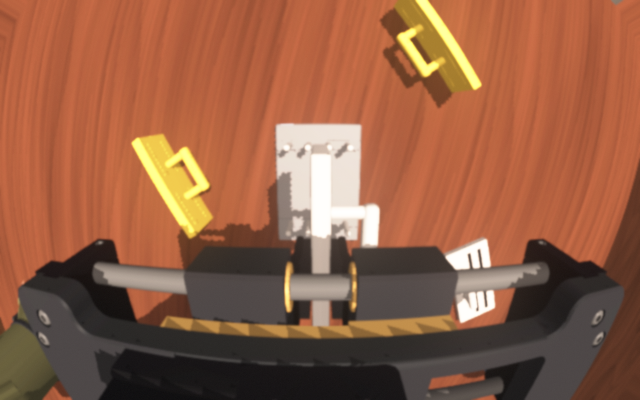

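jog_arm([
  [[-0.6,-0.1,-0.1,0,0,0.2,1.0],[-1.5,-0.3,-0.2,0,0,0.5,1.0],[-2.5,-0.5,-0.25,0,0,0.8,1.0],[-3.6,-0.75,-0.25,0,0,1.2,1.0],[-4.7,-0.98,-0.25,0,0,1.5,1.0],[-5.8,-1.2,-0.25,0,0,1.9,1.0],[-6.9,-1.43,-0.25,0,0,2.2,1.0],[-8.0,-1.66,-0.25,0,0,2.6,1.0]],
])

```text
time: 5.12
tcp_pos: [0.442, -0.0281, 0.1984]
tcp_rot: [0.779, 0.627, -0.001, -0.001]
force: [0.5, 0.3, -1.1]
finger_gap: 0.109
```

Run:
```python
from go import *
s=show()
plan([.45,-.215,.2],-24)
plan([.45,-.215,.12],-24,35)
```

```text
t 5.12 pos [ 0.442  -0.0281  0.1984] jaw -12.39 z [-0.002 -0.    -1.   ] F [ 0.5  0.3 -1.1] gap 9.5 q [-0.58 -0.13  0.55  2.01  0.07  1.24 -0.28]
row [-3.616, 0.958, -0.032] [-0.012, 0.005, 1.161] dist 187.1 minrows 2.9
row [-3.615, 0.961, 1.568] [-3.5, -0.35, 1.126] dist 202.8 minrows 3.5
```

Run:
```python
from go import *
plan([.53,-.236,.14],-24,35)
```

```text
row [-3.683, 2.613, 1.165] [-3.5, -0.35, 1.126] dist 233.2 minrows 3.5
```

jog_arm([
  [[-0.7,0.5,0.1,-0.3,0,0.2,1.0],[-1.4,1.0,0.3,-0.9,-0.1,0.4,1.0],[-2.1,1.5,0.5,-1.5,-0.15,0.6,1.0],[-2.8,2.0,0.7,-2.1,-0.2,0.8,1.0],[-3.4,2.4,0.9,-2.8,-0.3,1.0,1.0],[-3.68,2.61,1.16,-3.5,-0.35,1.13,1.0],[-3.68,2.61,1.16,-3.5,-0.35,1.13,1.0],[-3.68,2.61,1.16,-3.5,-0.35,1.13,1.0]],
])

```text
time: 6.12
tcp_pos: [0.5318, -0.2335, 0.142]
tcp_rot: [0.799, 0.52, 0.164, 0.252]
force: [0.9, -1.1, -0.7]
finger_gap: 0.112
```

Run:
```python
from go import *
s=show()
c=cam("scene"); cv2.imwrite("pics/s2.png",cv2.resize(c["pixels"][60:260,100:400],None,fx=2.6,fy=2.6))
plan([.53,-.236,.060],-24,35)
plan([.53,-.236,.053],-24,35)
```

```text
t 6.12 pos [ 0.5318 -0.2335  0.142 ] jaw -23.92 z [ 0.525 -0.232 -0.819] F [ 0.9 -1.1 -0.7] gap 9.7 q [-0.36 -0.15  0.67  2.28  0.38  0.39 -0.38]
row [-0.068, -0.977, 1.341] [0.011, -0.012, 0.006] dist 83.0 minrows 1.1
row [-0.068, -1.058, 1.456] [0.011, -0.012, 0.006] dist 90.0 minrows 1.2
```

View pics/s2.png

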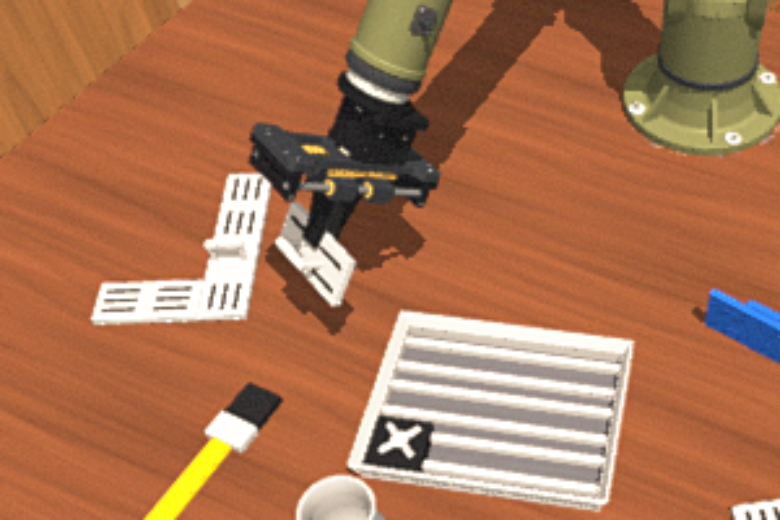

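The plate is held at a tilt with its handle facing up and outward, clear of the tray and the large L. Lowering until the edge touches.

jog_arm([
  [[0,-0.35,0.5,0,0,0,1.0],[0,-0.65,0.9,0,0,0,1.0],[0,-0.85,1.15,0,0,0,1.0],[-0.05,-0.95,1.3,0,0,0,1.0],[-0.06,-1.0,1.37,0,0,0,1.0],[-0.06,-1.03,1.42,0,0,0,1.0],[-0.06,-1.03,1.42,0,0,0,1.0]],
])

```text
time: 7.05
tcp_pos: [0.5303, -0.2357, 0.0549]
tcp_rot: [0.799, 0.52, 0.165, 0.253]
force: [0.0, 0.4, -1.2]
finger_gap: 0.112
```

Run:
```python
from go import *
s=show()
c=cam("scene"); cv2.imwrite("pics/s3.png",cv2.resize(c["pixels"][100:220,150:330],None,fx=4,fy=4))
```

```text
t 7.05 pos [ 0.5303 -0.2357  0.0549] jaw -23.93 z [ 0.527 -0.232 -0.818] F [ 0.   0.4 -1.2] gap 9.8 q [-0.34  0.07  0.71  2.35 -0.08  0.13  0.02]
```

View pics/s3.png

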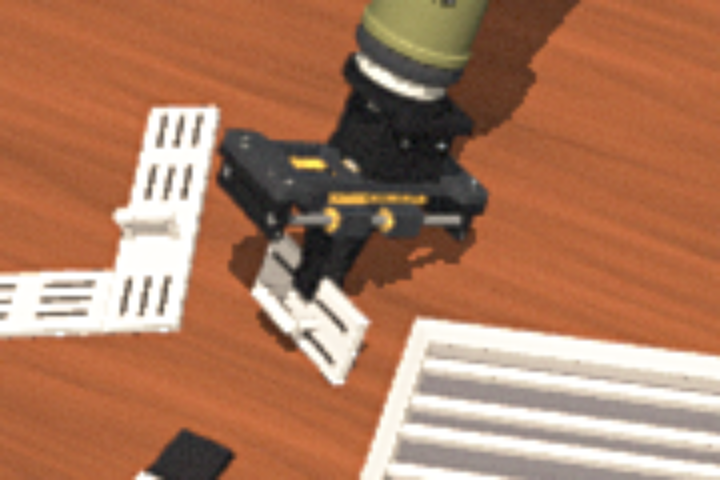

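jog_arm([
  [[0,0,0,0,0,0,0.5],[0,0,0,0,0,0,0.1],[0,0,0,0,0,0,-0.3],[0,0,0,0,0,0,-0.35],[0,0,0,0,0,0,-0.35]],
])

```text
time: 7.72
tcp_pos: [0.5294, -0.2361, 0.0544]
tcp_rot: [0.799, 0.52, 0.165, 0.253]
force: [-0.5, -0.3, -0.5]
finger_gap: 0.594
```

Run:
```python
from go import *
s=show()
c=cam("scene"); cv2.imwrite("pics/s4.png",cv2.resize(c["pixels"][100:220,150:330],None,fx=4,fy=4))
```

```text
t 7.72 pos [ 0.5294 -0.2361  0.0544] jaw -23.99 z [ 0.526 -0.232 -0.818] F [-0.5 -0.3 -0.5] gap 51.7 q [-0.34  0.07  0.71  2.35 -0.08  0.13  0.02]
```

View pics/s4.png

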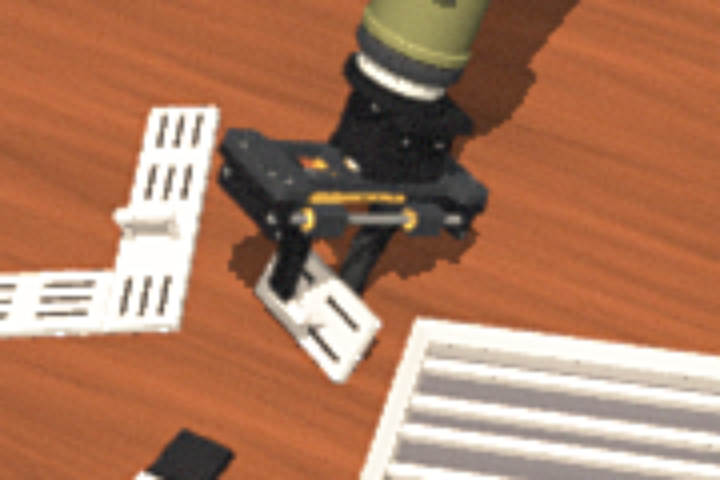

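It leans on the lower finger as intended. Now I slide the fingers out backwards.

jog_arm([
  [[0,0,-0.1,0,0,0,-0.4],[0,0,-0.25,0,0,0,-0.4],[0,0,-0.45,0,0,0,-0.4],[0,0,-0.7,0,0,0,-0.4],[0,0,-1.0,0,0,0,-0.4],[0,0,-1.4,0,0,0,-0.4],[0,0,-1.8,0,0,0,-0.4]],
])

```text
time: 8.65
tcp_pos: [0.4817, -0.2151, 0.1286]
tcp_rot: [0.799, 0.519, 0.165, 0.253]
force: [0.1, -0.4, -0.2]
finger_gap: 0.701
```

Run:
```python
from go import *
s=show()
c=cam("scene"); cv2.imwrite("pics/s5.png",cv2.resize(c["pixels"][100:220,150:330],None,fx=4,fy=4))
plan([.5342+.008*np.cos(np.deg2rad(-61.4)),-.4035+.008*np.sin(np.deg2rad(-61.4)),.14],28.6)
plan([.5342+.008*np.cos(np.deg2rad(-61.4)),-.4035+.008*np.sin(np.deg2rad(-61.4)),.14],-151.4)
```

```text
t 8.65 pos [ 0.4817 -0.2151  0.1286] jaw -24.0 z [ 0.527 -0.233 -0.818] F [ 0.1 -0.4 -0.2] gap 61.0 q [-0.35 -0.29  0.63  2.4   0.59  0.42 -0.58]
row [-3.119, 2.248, 1.344] [3.282, 1.601, -5.088] dist 203.7 minrows 5.9
row [-3.119, 2.248, 1.344] [1.906, -3.908, 12.257] dist 203.7 minrows 12.2
```

View pics/s5.png

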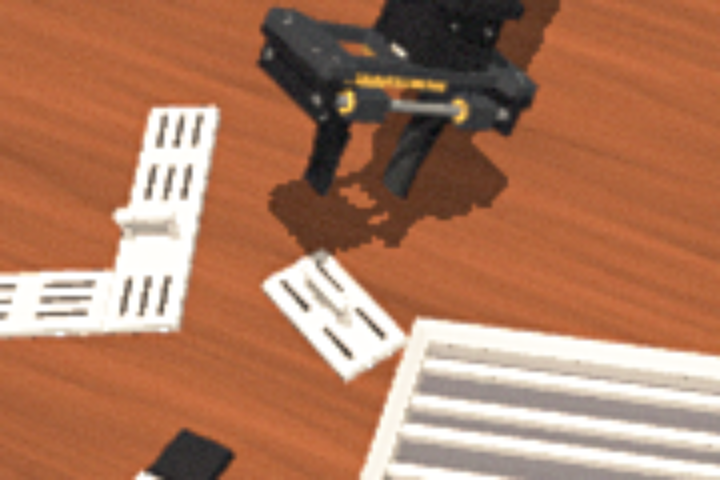

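Run:
```python
from fit import *
for n in ("top","scene"):
    c=cam(n); c={k:np.array(v) for k,v in c.items()}; np.savez(n+"1.npz",**c)
    r=fit(c,STR,.555,-.235,np.deg2rad(66),0,.010); print(n,np.round(r[:2],4),np.rad2deg(r[2]),r[3])
    corners=tf(STR,r[0],r[1],r[2],0)[:,:2]
    d=(corners-[.587,-.0058])@R.from_euler("z",16.5,degrees=True).as_matrix()[:2,:2]; print((d*1000).round(1).tolist())
```

```text
top [ 0.5312 -0.2372] 62.00803848347291 0.3582446153768528
[[-139.9, -267.0], [-58.6, -184.3], [-98.6, -145.0], [-179.9, -227.8]]
scene [ 0.5328 -0.2374] 65.51381618943165 0.21365910542409472
[[-134.7, -268.8], [-58.6, -181.2], [-100.9, -144.5], [-176.9, -232.1]]
```

jog_arm([
  [[-0.4,0.28,0.15,0.4,0.2,-0.63,0.2],[-0.9,0.65,0.4,0.95,0.46,-1.48,0.2],[-1.4,1.0,0.6,1.47,0.72,-2.28,0.2],[-1.9,1.37,0.82,2.0,0.98,-3.1,0.2],[-2.4,1.73,1.03,2.53,1.23,-3.92,0.2],[-2.9,2.1,1.25,3.05,1.49,-4.73,0.2],[-3.12,2.25,1.34,3.28,1.6,-5.09,0.2],[-3.12,2.25,1.34,3.28,1.6,-5.09,0.2]],
])

```text
time: 9.8
tcp_pos: [0.5368, -0.4159, 0.1352]
tcp_rot: [0.56, 0.828, 0.009, 0.025]
force: [-0.0, 0.2, -0.3]
finger_gap: 0.401
```

Run:
```python
from fit import *
from go import *
s=show()
c=cam("wrist"); cv2.imwrite("pics/w3.png",c["pixels"]); np.savez("wrist3.npz",**{k:np.array(v) for k,v in c.items()})
plan([.538,-.4105,.038],28.6)
for n in ("top","scene"):
    c=cam(n); c={k:np.array(v) for k,v in c.items()}; np.savez(n+"2.npz",**c)
    r=fit(c,STR,.533,-.237,np.deg2rad(65),0,.010); print(n,np.round(r[:2],4),np.rad2deg(r[2]),r[3])
```

```text
t 9.8 pos [ 0.5368 -0.4159  0.1352] jaw 21.92 z [ 0.052 -0.014 -0.999] F [-0.   0.2 -0.3] gap 34.9 q [-0.04  0.57  0.93  1.58 -0.51  1.2   1.36]
row [0.128, -0.077, 1.941] [0.232, 0.191, -0.622] dist 97.3 minrows 1.6
top [ 0.5335 -0.237 ] 65.91323769513174 0.06979389055776086
scene [ 0.5326 -0.2377] 65.79505321649167 0.20778181733908263
```

View pics/w3.png

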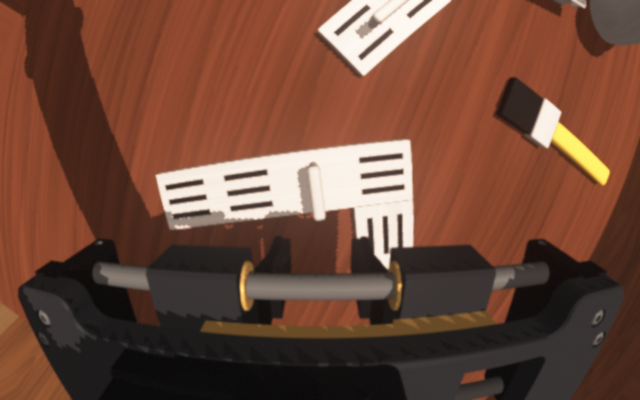

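jog_arm([
  [[0.05,-0.03,0.3,0.1,0.1,-0.3,0.2],[0.1,-0.05,0.6,0.2,0.15,-0.6,0.2],[0.1,-0.06,1.0,0.23,0.19,-0.62,0.2],[0.1,-0.06,1.0,0.23,0.19,-0.62,0.2]],
])

```text
time: 10.45
tcp_pos: [0.5355, -0.4061, 0.0854]
tcp_rot: [0.515, 0.857, 0.004, 0.002]
force: [-0.2, -0.1, 0.6]
finger_gap: 0.401
```

Run:
```python
from fit import *
from go import *
s=show()
plan([.538,-.4105,.038],28.6)
```

```text
t 10.45 pos [ 0.5355 -0.4061  0.0854] jaw 27.96 z [ 0.007  0.006 -1.   ] F [-0.2 -0.1  0.6] gap 34.9 q [-0.02  0.62  0.87  1.59 -0.52  1.17  1.46]
row [-0.103, -0.006, 0.948] [0.051, -0.01, -0.064] dist 47.7 minrows 0.8
```

jog_arm([
  [[-0.1,0,0.3,0.05,0,-0.06,0.2],[-0.1,0,0.6,0.05,0,-0.06,0.2],[-0.1,0,0.85,0.05,0,-0.06,0.2],[-0.1,0,0.94,0.05,0,-0.06,0.2],[-0.1,0,0.94,0.05,0,-0.06,0.2]],
])

```text
time: 11.08
tcp_pos: [0.5389, -0.4118, 0.0401]
tcp_rot: [0.51, 0.86, 0.0, 0.0]
force: [0.4, -0.3, -0.3]
finger_gap: 0.401
```

Run:
```python
from fit import *
from go import *
s=show()
plan([.538,-.4105,.038],28.6)
```

```text
t 11.07 pos [ 0.5389 -0.4118  0.0401] jaw 28.63 z [ 0.001  0.    -1.   ] F [ 0.4 -0.3 -0.3] gap 34.9 q [ 0.01  0.68  0.84  1.6  -0.55  1.11  1.5 ]
row [0.032, -0.004, 0.042] [0.004, 0.002, 0.003] dist 2.6 minrows 0.0
```

jog_arm([
  [[0.02,0,0.04,0,0,0,0.5],[0.02,0,0.04,0,0,0,1.0],[0.02,0,0.04,0,0,0,1.0],[0.02,0,0.04,0,0,0,1.0],[0.02,0,0.04,0,0,0,1.0]],
])

```text
time: 11.7
tcp_pos: [0.5383, -0.4114, 0.0388]
tcp_rot: [0.51, 0.86, 0.0, 0.001]
force: [-2.1, -0.3, 2.8]
finger_gap: 0.108
```

Run:
```python
from go import *
s=show()
```

```text
t 11.7 pos [ 0.5383 -0.4114  0.0388] jaw 28.62 z [ 0.001 -0.001 -1.   ] F [-2.1 -0.3  2.8] gap 9.4 q [ 0.01  0.68  0.84  1.61 -0.56  1.1   1.5 ]
```

jog_arm([
  [[0,0,-0.15,0,0,0,1.0],[0,0,-0.4,0,0,0,1.0],[0,0,-0.9,0,0,0,1.0],[0,0,-1.5,0,0,0,1.0],[0,0,-2.1,0,0,0,1.0],[0,0,-2.4,0,0,0,1.0],[0,0,-2.4,0,0,0,1.0]],
])

```text
time: 12.58
tcp_pos: [0.539, -0.4113, 0.1596]
tcp_rot: [0.51, 0.86, 0.0, 0.002]
force: [-0.2, -0.3, -4.1]
finger_gap: 0.109
```

Run:
```python
from go import *
s=show()
c=cam("wrist"); cv2.imwrite("pics/w4.png",c["pixels"])
c=cam("scene"); cv2.imwrite("pics/s6.png",c["pixels"])
```

```text
t 12.57 pos [ 0.539  -0.4113  0.1596] jaw 28.65 z [ 0.003 -0.001 -1.   ] F [-0.2 -0.3 -4.1] gap 9.5 q [-0.03  0.57  0.92  1.51 -0.46  1.29  1.44]
```

View pics/w4.png

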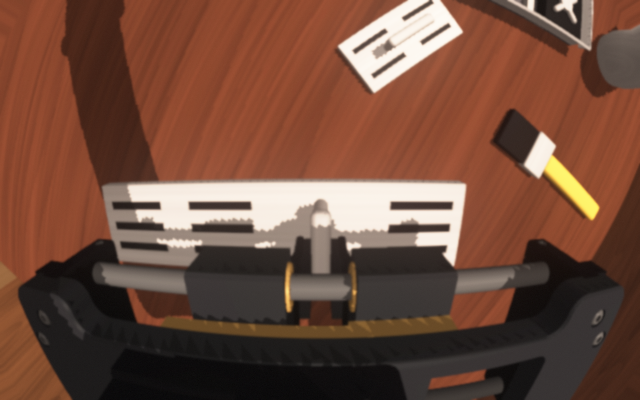

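View pics/s6.png

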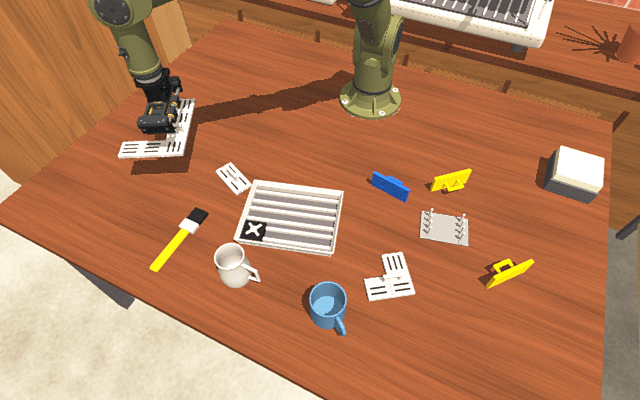

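Run:
```python
from fit import *
out=[]
for n in ("top","scene"):
    c=load(n+"0.npz"); 
    x,y,a=.587,-.0058,np.deg2rad(16.55)
    k=4; im=cv2.resize(c["pixels"],None,fx=k,fy=k,interpolation=cv2.INTER_CUBIC)
    def poly(P,z,col):
        q=projN(c,tf(np.array(P)/1e3,x,y,a,z)); q=(q+.5)*k-.5
        cv2.polylines(im,[np.round(q*16).astype(np.int32)],True,col,1,cv2.LINE_AA,4)
    poly([[-104.5,-134.5],[104.5,-134.5],[104.5,134.5],[-104.5,134.5]],.034,(0,0,255))
    poly([[-92,-122],[92,-122],[92,122],[-92,122]],.020,(255,0,0))
    poly([[32,-122],[92,-122],[92,-62],[32,-62]],.024,(0,255,0))
    if n=="top": im=im[130*k:230*k,295*k:410*k]
    else: im=im[170*k:262*k,228*k:352*k]
    out.append(cv2.resize(im,(490,430)) if 0 else im)
    cv2.imwrite(f"pics/ov_{n}.png",im)
```

```text
(no output)
```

View pics/ov_top.png

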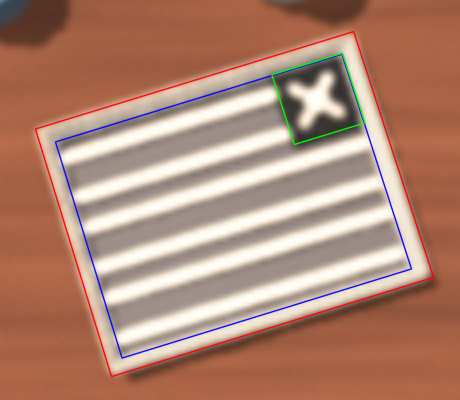

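View pics/ov_scene.png

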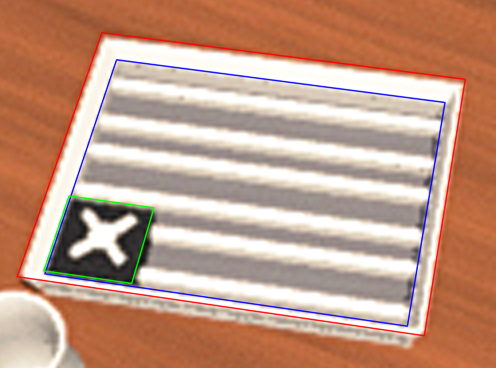

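Run:
```python
from go import *
plan([.5325,.0094,.18],106.5)
```

```text
row [7.42, 3.925, -0.445] [0.007, -0.002, -7.785] dist 420.3 minrows 7.3
```

jog_arm([
  [[0.3,0.16,-0.2,0,0,-0.3,1.0],[0.8,0.42,-0.3,0,0,-0.8,1.0],[1.4,0.74,-0.4,0,0,-1.4,1.0],[2.1,1.1,-0.45,0,0,-2.1,1.0],[2.8,1.48,-0.45,0,0,-2.8,1.0],[3.5,1.85,-0.45,0,0,-3.5,1.0],[4.2,2.22,-0.45,0,0,-4.2,1.0],[4.9,2.6,-0.45,0,0,-4.9,1.0]],
])

```text
time: 13.68
tcp_pos: [0.5344, -0.1312, 0.1807]
tcp_rot: [0.104, 0.995, 0.0, 0.0]
force: [0.8, -0.6, -3.4]
finger_gap: 0.108
```

Run:
```python
from go import *
show();plan([.5325,.0094,.18],106.5)
```

```text
t 13.68 pos [ 0.5344 -0.1312  0.1807] jaw 78.02 z [ 0.001  0.001 -1.   ] F [ 0.8 -0.6 -3.4] gap 9.4 q [-0.51  0.18  0.78  1.81 -0.14  1.2   1.68]
row [0.62, 2.743, 0.016] [0.003, 0.005, -2.848] dist 140.6 minrows 2.7
```

jog_arm([
  [[0.15,0.7,0,0,0,-0.7,1.0],[0.3,1.4,0,0,0,-1.4,1.0],[0.45,2.0,0,0,0,-2.1,1.0],[0.57,2.5,0,0,0,-2.6,1.0],[0.62,2.74,0,0,0,-2.85,1.0],[0.62,2.74,0,0,0,-2.85,1.0]],
])

```text
time: 14.42
tcp_pos: [0.5341, 0.0073, 0.1808]
tcp_rot: [-0.141, 0.99, -0.0, 0.001]
force: [0.8, -0.5, -4.0]
finger_gap: 0.112
```

Run:
```python
from fit import *
from go import *
s=show();plan([.5325,.0094,.10],106.5)
for n in ("top","scene"):
    c=cam(n); c={k:np.array(v) for k,v in c.items()}; np.savez(n+"3.npz",**c); cv2.imwrite(f"pics/{n}3.png",c["pixels"])
    # expected pose of held L
```

```text
t 14.43 pos [0.5341 0.0073 0.1808] jaw 106.21 z [ 0.001 -0.001 -1.   ] F [ 0.8 -0.5 -4. ] gap 9.8 q [-0.66  0.12  0.64  1.84 -0.08  1.2   1.86]
row [0.021, 0.05, 1.615] [-0.005, 0.006, -0.029] dist 80.8 minrows 1.3
```

View pics/scene3.png

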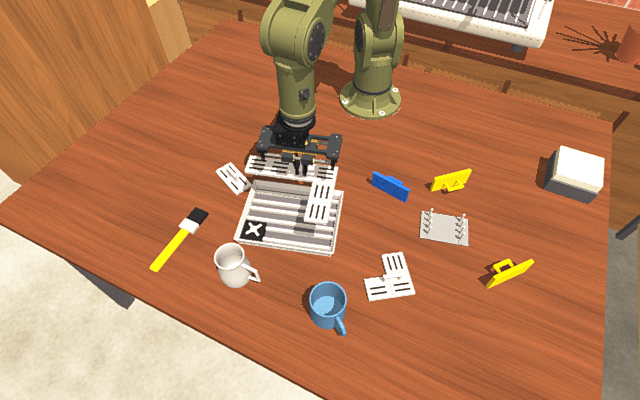

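View pics/top3.png

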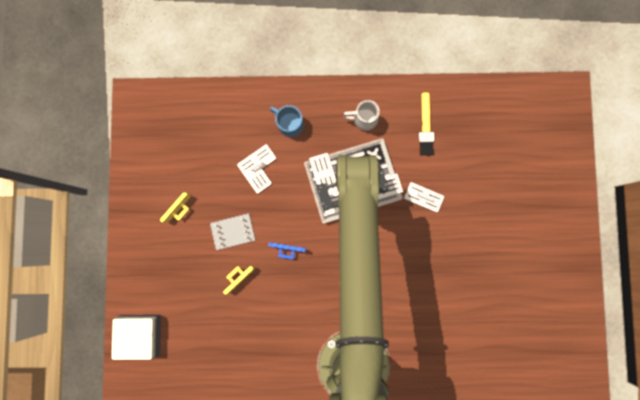

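jog_arm([
  [[0.02,0.05,0.3,0,0,-0.03,1.0],[0.02,0.05,0.7,0,0,-0.03,1.0],[0.02,0.05,1.1,0,0,-0.03,1.0],[0.02,0.05,1.4,0,0,-0.03,1.0],[0.02,0.05,1.55,0,0,-0.03,1.0],[0.02,0.05,1.6,0,0,-0.03,1.0]],
])

```text
time: 15.28
tcp_pos: [0.5326, 0.0087, 0.1005]
tcp_rot: [-0.143, 0.99, -0.0, 0.0]
force: [1.8, 0.1, -3.6]
finger_gap: 0.111
```

```bash
cat > held.py <<'E'
from fit import *
from go import *
def ov(n,poly,pos,a,z,box,fn,k=5):
    c=cam(n); c={k_:np.array(v) for k_,v in c.items()}
    im=cv2.resize(c["pixels"],None,fx=k,fy=k,interpolation=cv2.INTER_CUBIC)
    for zz,col in((z+.005,(0,0,255)),):
        q=projN(c,tf(poly,pos[0],pos[1],a,zz)); q=(q+.5)*k-.5
        cv2.polylines(im,[np.round(q*16).astype(np.int32)],True,col,1,cv2.LINE_AA,4)
    u0,v0,u1,v1=box
    cv2.imwrite(fn,im[v0*k:v1*k,u0*k:u1*k]); return c
def partpos(s,off,dang):
    """off: grip offset in part frame; part yaw=jaw+dang"""
    Rm=R.from_quat(s["tcp_rot"]).as_matrix(); a=np.arctan2(Rm[1,1],Rm[0,1])+np.deg2rad(dang)
    p=np.array(s["tcp_pos"]); d=R.from_euler("z",a).apply([off[0],off[1],0])
    return p[:2]-d[:2],a,p[2]-.033
E
python3 - <<'E'
from held import *
s=show();plan([.5325,.0094,.052],106.5)
p,a,z=partpos(s,(.009,0),-90); print(p,np.rad2deg(a),z)
ov("scene",LARGE,p,a,z,(215,130,365,245),"pics/h1.png")
E
```

```text
t 15.28 pos [0.5326 0.0087 0.1005] jaw 106.42 z [ 0.001 -0.001 -1.   ] F [ 1.8  0.1 -3.6] gap 9.6 q [-0.63  0.22  0.63  1.93 -0.15  1.04  1.92]
row [-0.002, 0.015, 0.97] [-0.005, 0.004, -0.008] dist 48.5 minrows 0.8
[0.52393363 0.00614304] 16.4167917809461 0.06747618825909012
```

View pics/h1.png

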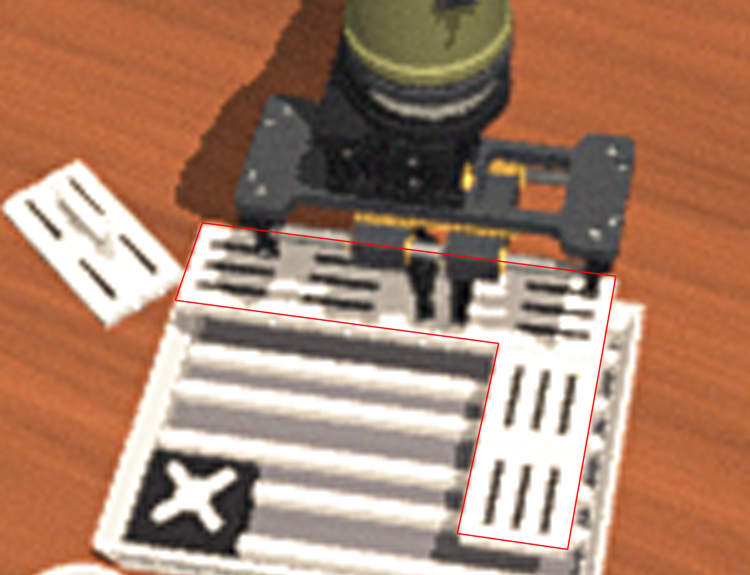

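The held large L matches the expected outline to about a pixel. Lowering gently.

jog_arm([
  [[0,0.015,0.2,0,0,0,1.0],[0,0.015,0.4,0,0,0,1.0],[0,0.015,0.58,0,0,0,1.0],[0,0.015,0.72,0,0,0,1.0],[0,0.015,0.82,0,0,0,1.0],[0,0.015,0.9,0,0,0,1.0],[0,0.015,0.95,0,0,0,1.0],[0,0.015,0.95,0,0,0,1.0]],
])

```text
time: 16.32
tcp_pos: [0.5325, 0.0097, 0.0533]
tcp_rot: [-0.143, 0.99, -0.0, 0.001]
force: [0.2, 0.2, -3.9]
finger_gap: 0.11
```

Run:
```python
from held import *
s=show();plan([.5325,.0094,.052],106.5)
p,a,z=partpos(s,(.009,0),-90); print(p,np.rad2deg(a),z)
ov("scene",LARGE,p,a,z,(215,130,365,245),"pics/h2.png")
```

```text
t 16.32 pos [0.5325 0.0097 0.0533] jaw 106.44 z [ 0.001 -0.    -1.   ] F [ 0.2  0.2 -3.9] gap 9.6 q [-0.61  0.29  0.61  1.97 -0.2   0.95  1.96]
row [0.002, -0.006, 0.027] [-0.003, 0.007, -0.006] dist 1.4 minrows 0.0
[0.52387298 0.00714558] 16.44232838652457 0.020337005416299014
```

View pics/h2.png

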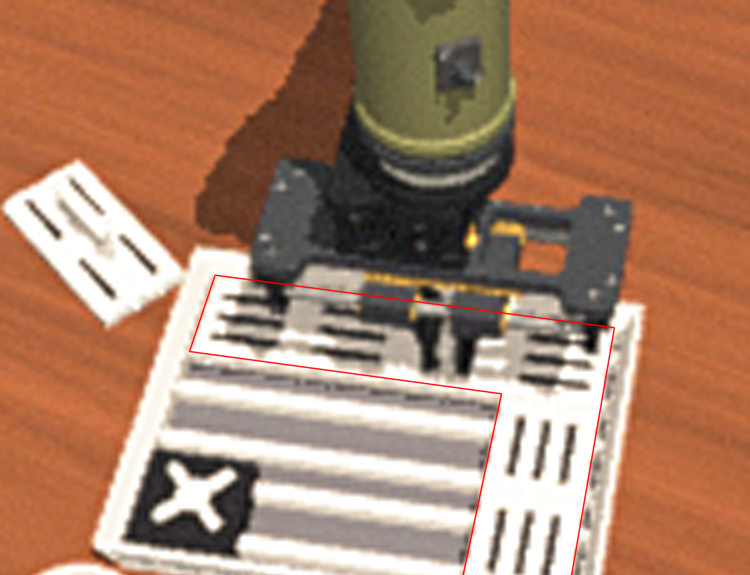

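jog_arm([
  [[0,0,0.015,0,0,0,1.0],[0,0,0.03,0,0,0,1.0],[0,0,0.04,0,0,0,1.0],[0,0,0.04,0,0,0,1.0]],
])

```text
time: 16.88
tcp_pos: [0.5327, 0.0097, 0.0527]
tcp_rot: [-0.143, 0.99, 0.0, 0.001]
force: [-4.7, 0.1, 7.1]
finger_gap: 0.11
```

Run:
```python
from held import *
s=show()
```

```text
t 16.88 pos [0.5327 0.0097 0.0527] jaw 106.44 z [ 0.001  0.001 -1.   ] F [-4.7  0.1  7.1] gap 9.6 q [-0.61  0.29  0.61  1.97 -0.2   0.94  1.96]
```

Seated (upward force 7 N). I release and rise.

jog_arm([
  [[0,0,0.02,0,0,0,0.7],[0,0,0.02,0,0,0,0.3],[0,0,0.02,0,0,0,0.3],[0,0,-0.4,0,0,0,0.3],[0,0,-1.0,0,0,0,0.3],[0,0,-1.8,0,0,0,0.3],[0,0,-2.4,0,0,0,0.3]],
])

```text
time: 17.75
tcp_pos: [0.5328, 0.0096, 0.173]
tcp_rot: [-0.143, 0.99, -0.0, 0.001]
force: [0.1, 0.1, -0.0]
finger_gap: 0.348
```

Run:
```python
from held import *
s=show();a=np.deg2rad(-55.4)
plan([.6405+.004*np.cos(a),.308+.004*np.sin(a),.12],34.6)
plan([.6405+.004*np.cos(a),.308+.004*np.sin(a),.12],-145.4+360)
```

```text
t 17.75 pos [0.5328 0.0096 0.173 ] jaw 106.43 z [ 0.003  0.    -1.   ] F [ 0.1  0.1 -0. ] gap 30.2 q [-0.66  0.13  0.64  1.86 -0.08  1.18  1.87]
row [-3.776, 5.04, 1.067] [0.006, 0.016, 7.183] dist 319.3 minrows 6.7
row [-3.776, 5.04, 1.067] [-0.018, 0.007, -10.817] dist 319.3 minrows 10.1
```

jog_arm([
  [[-0.5,0.7,0,0,0,1.0,0.2],[-1.1,1.5,0,0,0,2.0,0.2],[-1.8,2.4,0,0,0,3.0,0.2],[-2.5,3.3,0.2,0,0,4.1,0.2],[-3.1,4.1,0.5,0,0,5.2,0.2],[-3.5,4.7,0.8,0,0,6.3,0.2],[-3.75,5.04,1.06,0,0.02,7.18,0.2],[-3.75,5.04,1.06,0,0.02,7.18,0.2]],
])

```text
time: 18.75
tcp_pos: [0.6397, 0.3066, 0.1161]
tcp_rot: [0.462, 0.887, -0.001, -0.002]
force: [-0.2, -0.4, -0.2]
finger_gap: 0.398
```

Run:
```python
from held import *
s=show()
plan([.6405,.308,.038],34.6)
for n in ("top","scene"):
    c=cam(n); c={k:np.array(v) for k,v in c.items()}; np.savez(n+"4.npz",**c); cv2.imwrite(f"pics/{n}4.png",c["pixels"])
    r=fit(c,STR,.533,-.237,np.deg2rad(65),0,.010); print(n,np.round(r[:2],4),np.rad2deg(r[2]),r[3])
c=cam("wrist");cv2.imwrite("pics/w5.png",c["pixels"])
```

```text
t 18.75 pos [0.6397 0.3066 0.1161] jaw 34.92 z [-0.004 -0.001 -1.   ] F [-0.2 -0.4 -0.2] gap 34.6 q [-0.94  0.6   0.65  1.45 -0.37  1.22  0.37]
row [0.012, 0.036, 1.562] [-0.023, -0.009, 0.032] dist 78.1 minrows 1.2
top [ 0.5335 -0.237 ] 65.91323769513174 0.07041618313914677
scene [ 0.5327 -0.2378] 65.98714133065016 0.20826700749214033
```

View pics/scene4.png

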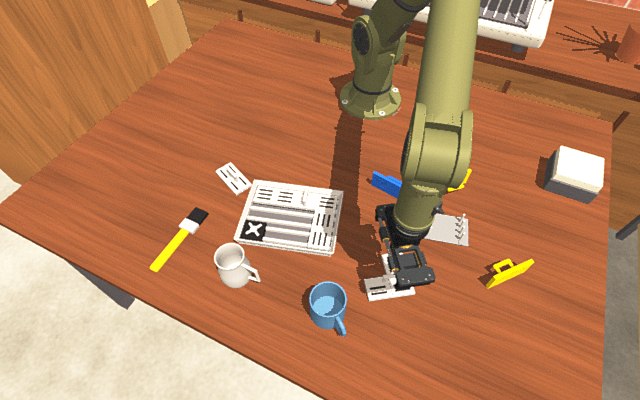

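View pics/w5.png

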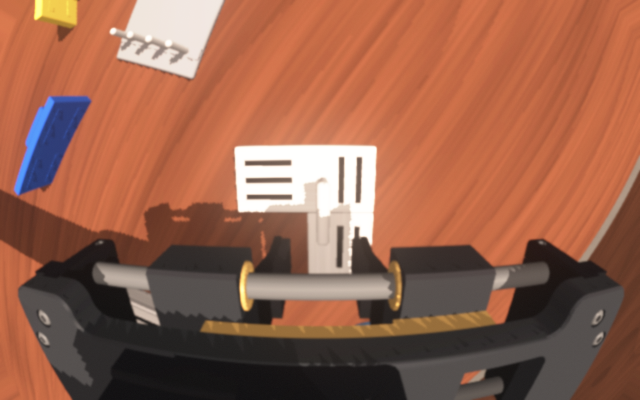

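The large L lies flat in the tray at (290,215) in the scene view. In the wrist view, the small L's handle is centred at col 322 between the fingers. I descend and grip.

jog_arm([
  [[0.01,0.03,0.4,0,0,0.03,0.2],[0.01,0.03,0.8,0,0,0.03,0.2],[0.01,0.03,1.2,0,0,0.03,0.2],[0.01,0.03,1.45,0,0,0.03,0.2],[0.01,0.03,1.55,0,0,0.03,0.2],[0.01,0.03,1.55,0,0,0.03,0.2]],
])

```text
time: 19.65
tcp_pos: [0.6418, 0.3058, 0.0407]
tcp_rot: [0.467, 0.884, -0.0, -0.001]
force: [0.8, 0.1, -0.3]
finger_gap: 0.402
```

jog_arm([
  [[0,0,0,0,0,0,1.0],[0,0,0,0,0,0,1.0],[0,0,0,0,0,0,1.0],[0,0,0,0,0,0,1.0],[0,0,0,0,0,0,1.0]],
])

```text
time: 20.27
tcp_pos: [0.6418, 0.3058, 0.0413]
tcp_rot: [0.467, 0.884, 0.0, -0.001]
force: [-1.3, -1.0, 1.6]
finger_gap: 0.105
```

Run:
```python
from held import *
s=show();a=np.deg2rad(-55.4)
d=np.array(s["tcp_pos"])[:2]-[.6405,.308]; print("off",d@[np.cos(a),np.sin(a)],d@[-np.sin(a),np.cos(a)])
```

```text
t 20.27 pos [0.6418 0.3058 0.0413] jaw 34.35 z [-0.002  0.001 -1.   ] F [-1.3 -1.   1.6] gap 9.2 q [-0.91  0.67  0.62  1.5  -0.42  1.1   0.39]
off 0.002536465120097274 -0.00017009641648867645
```

jog_arm([
  [[0,0,-0.15,0,0,0,1.0],[0,0,-0.4,0,0,0,1.0],[0,0,-0.9,0,0,0,1.0],[0,0,-1.5,0,0,0,1.0],[0,0,-2.1,0,0,0,1.0],[0,0,-2.5,0,0,0,1.0]],
])

```text
time: 21.02
tcp_pos: [0.6426, 0.3057, 0.1683]
tcp_rot: [0.467, 0.884, 0.001, -0.0]
force: [-0.3, 0.3, -1.7]
finger_gap: 0.112
```

Run:
```python
from held import *
s=show(); plan([.6283,.0132,.165],16.5)
p,a,z=partpos(s,(.0025,0),-90)
z=s["tcp_pos"][2]-.0363; print(p,np.rad2deg(a),z)
ov("scene",SMALL,p,a,z,(340,200,440,310),"pics/h3.png")
```

```text
t 21.02 pos [0.6426 0.3057 0.1683] jaw 34.33 z [ 0.     0.002 -1.   ] F [-0.3  0.3 -1.7] gap 9.8 q [-0.94  0.56  0.67  1.4  -0.35  1.31  0.35]
row [-4.67, -3.535, 0.055] [0.007, -0.009, 1.783] dist 292.9 minrows 3.7
[0.6411846  0.30777723] -55.671175746125435 0.1320194834157496
```

View pics/h3.png

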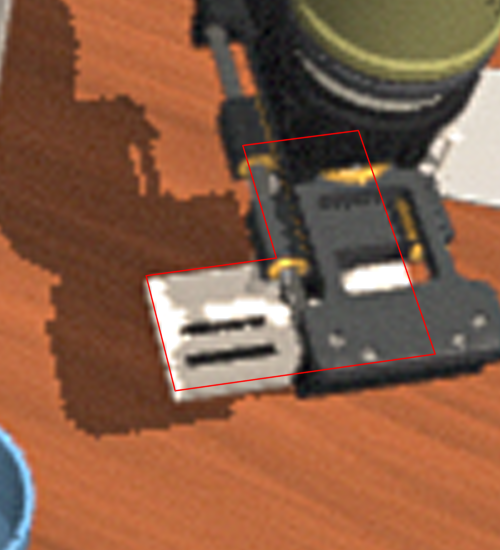

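Held where expected. Now I carry it over the tray.

jog_arm([
  [[-0.3,-0.23,0,0,0,0.1,1.0],[-0.9,-0.68,0,0,0,0.3,1.0],[-1.7,-1.29,0,0,0,0.6,1.0],[-2.5,-1.9,0,0,0,0.9,1.0],[-3.3,-2.5,0.05,0,0,1.2,1.0],[-4.0,-3.03,0.05,0,0,1.5,1.0],[-4.5,-3.4,0.05,0,0,1.7,1.0],[-4.67,-3.54,0.05,0,0,1.78,1.0]],
])

```text
time: 22.08
tcp_pos: [0.6267, 0.01, 0.1626]
tcp_rot: [0.6, 0.8, -0.001, -0.001]
force: [-0.2, 1.1, -1.8]
finger_gap: 0.107
```

Run:
```python
from held import *
s=show(); plan([.6283,.0132,.10],16.5)
```

```text
t 22.07 pos [0.6267 0.01   0.1626] jaw 16.29 z [-0.003  0.    -1.   ] F [-0.2  1.1 -1.8] gap 9.3 q [-0.71  0.42  0.84  1.64 -0.32  1.23  0.47]
row [0.05, 0.052, 1.251] [-0.016, -0.006, -0.021] dist 62.7 minrows 1.0
```

jog_arm([
  [[0.04,0.04,0.2,0,0,-0.02,1.0],[0.04,0.04,0.5,0,0,-0.02,1.0],[0.04,0.05,0.8,0,0,-0.02,1.0],[0.05,0.05,1.05,0,0,-0.02,1.0],[0.05,0.05,1.2,0,0,-0.02,1.0],[0.05,0.05,1.25,0,0,-0.02,1.0],[0.05,0.05,1.25,0,0,-0.02,1.0]],
])

```text
time: 22.95
tcp_pos: [0.6293, 0.016, 0.1009]
tcp_rot: [0.597, 0.802, -0.0, -0.001]
force: [-0.6, -0.1, -1.9]
finger_gap: 0.113
```

Run:
```python
from held import *
s=show(); plan([.6283,.0132,.0553],16.5)
p,a,z=partpos(s,(.0025,0),-90)
z=s["tcp_pos"][2]-.0363; print(p,np.rad2deg(a),z)
ov("scene",SMALL,p,a,z,(220,150,370,265),"pics/h4.png")
# tray frame
d=R.from_euler("z",-16.5,degrees=True).apply([p[0]-.587,p[1]+.0058,0]); print(d*1000)
```

```text
t 22.95 pos [0.6293 0.016  0.1009] jaw 16.73 z [-0.001  0.001 -1.   ] F [-0.6 -0.1 -1.9] gap 9.8 q [-0.69  0.48  0.8   1.69 -0.38  1.13  0.51]
row [-0.05, -0.034, 0.912] [-0.006, -0.007, 0.023] dist 45.7 minrows 0.7
[0.62856522 0.01842901] -73.27369302712478 0.06460284190784234
[46.73496605 11.42608935  0.        ]
```

View pics/h4.png

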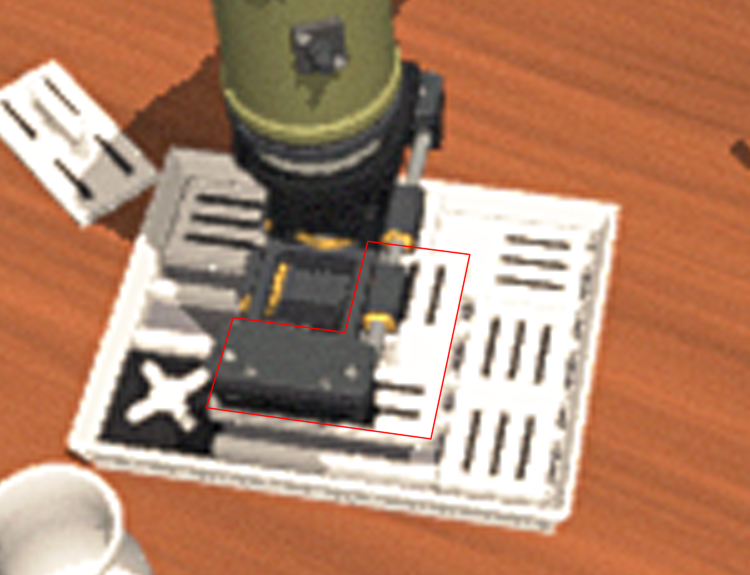

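jog_arm([
  [[-0.03,-0.02,0.1,0,0,0.02,1.0],[-0.05,-0.034,0.2,0,0,0.02,1.0],[-0.05,-0.034,0.3,0,0,0.02,1.0],[-0.05,-0.034,0.35,0,0,0.02,1.0],[-0.05,-0.034,0.35,0,0,0.02,1.0]],
])

```text
time: 23.62
tcp_pos: [0.628, 0.0134, 0.0829]
tcp_rot: [0.598, 0.801, -0.0, -0.001]
force: [0.0, 0.1, -3.0]
finger_gap: 0.112
```

```bash
cat >> held.py <<'E'
def tr(p): return (R.from_euler("z",-16.5,degrees=True).apply([p[0]-.587,p[1]+.0058,0])*1000)[:2].round(1)
E
python3 - <<'E'
from held import *
s=show(); plan([.6283,.0132,.0553],16.5)
p,a,z=partpos(s,(.0025,0),-90)
print(tr(p))
E
```

```text
t 23.62 pos [0.628  0.0134 0.0829] jaw 16.55 z [-0.002  0.001 -1.   ] F [ 0.   0.1 -3. ] gap 9.7 q [-0.68  0.5   0.79  1.71 -0.39  1.1   0.52]
row [-0.006, 0.006, 0.551] [-0.011, -0.008, 0.004] dist 27.6 minrows 0.4
[44.7  9.3]
```

jog_arm([
  [[0,0,0.12,0,0,0,1.0],[0,0,0.24,0,0,0,1.0],[0,0,0.34,0,0,0,1.0],[0,0,0.42,0,0,0,1.0],[0,0,0.48,0,0,0,1.0],[0,0,0.53,0,0,0,1.0],[0,0,0.55,0,0,0,1.0],[0,0,0.55,0,0,0,1.0]],
])

```text
time: 24.62
tcp_pos: [0.6281, 0.0133, 0.0557]
tcp_rot: [0.598, 0.801, -0.0, -0.001]
force: [-0.2, -0.4, -1.6]
finger_gap: 0.11
```

Run:
```python
from held import *
s=show(); 
p,a,z=partpos(s,(.0025,0),-90)
print(tr(p))
```

```text
t 24.62 pos [0.6281 0.0133 0.0557] jaw 16.54 z [-0.002  0.001 -1.   ] F [-0.2 -0.4 -1.6] gap 9.6 q [-0.66  0.53  0.77  1.73 -0.42  1.06  0.54]
[44.8  9.2]
```

jog_arm([
  [[0,0,0.02,0,0,0,1.0],[0,0,0.04,0,0,0,1.0],[0,0,0.05,0,0,0,1.0],[0,0,0.05,0,0,0,1.0]],
])

```text
time: 25.12
tcp_pos: [0.6283, 0.0133, 0.0552]
tcp_rot: [0.598, 0.801, 0.0, -0.001]
force: [-4.6, -0.5, 10.6]
finger_gap: 0.116
```

Run:
```python
from held import *
s=show() 
c=cam("scene"); cv2.imwrite("pics/s8.png",cv2.resize(c["pixels"][150:265,220:370],None,fx=5,fy=5))
```

```text
t 25.12 pos [0.6283 0.0133 0.0552] jaw 16.54 z [-0.001  0.002 -1.   ] F [-4.6 -0.5 10.6] gap 10.1 q [-0.66  0.53  0.77  1.73 -0.42  1.05  0.54]
```

View pics/s8.png

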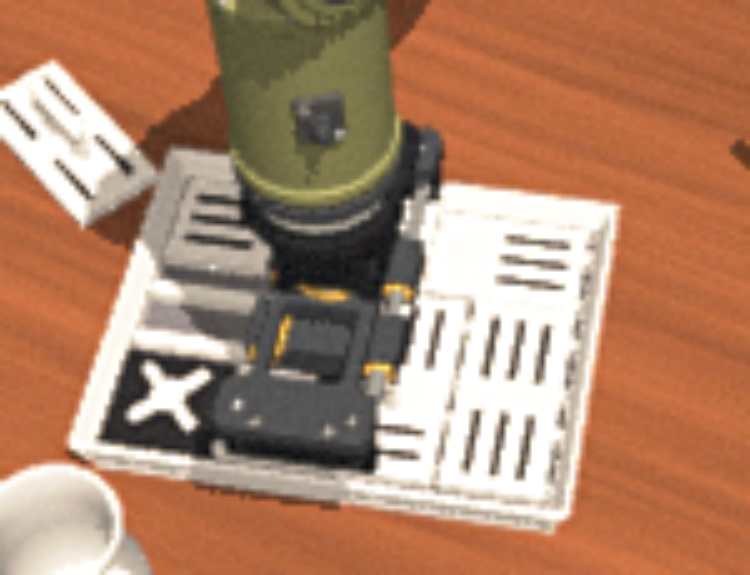

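jog_arm([
  [[0,0,0.03,0,0,0,0.7],[0,0,0.03,0,0,0,0.3],[0,0,0.03,0,0,0,0.3],[0,0,-0.4,0,0,0,0.3],[0,0,-1.0,0,0,0,0.3],[0,0,-1.8,0,0,0,0.3],[0,0,-2.4,0,0,0,0.3]],
])

```text
time: 26.05
tcp_pos: [0.6291, 0.0128, 0.1766]
tcp_rot: [0.598, 0.801, 0.001, 0.0]
force: [-0.2, 0.4, -0.0]
finger_gap: 0.349
```

Run:
```python
from held import *
s=show(); plan([.5335,-.237,.12],-24.1)
```

```text
t 26.05 pos [0.6291 0.0128 0.1766] jaw 16.51 z [ 0.001  0.001 -1.   ] F [-0.2  0.4 -0. ] gap 30.4 q [-0.72  0.41  0.84  1.62 -0.32  1.25  0.47]
row [-4.248, -3.255, 1.124] [0.007, -0.007, 4.061] dist 273.4 minrows 3.8
```

jog_arm([
  [[-0.6,-0.45,0,0,0,0.5,0.2],[-1.4,-1.05,0,0,0,1.3,0.2],[-2.3,-1.75,0.1,0,0,2.1,0.2],[-3.1,-2.4,0.3,0,0,3.0,0.2],[-3.8,-2.95,0.7,0,0,3.7,0.2],[-4.25,-3.25,1.12,0,0,4.06,0.2],[-4.25,-3.25,1.12,0,0,4.06,0.2],[-4.25,-3.25,1.12,0,0,4.06,0.2]],
])

```text
time: 27.05
tcp_pos: [0.5331, -0.2365, 0.1177]
tcp_rot: [0.839, 0.544, -0.0, -0.001]
force: [-0.6, 0.6, 0.5]
finger_gap: 0.397
```

Run:
```python
from held import *
s=show(); plan([.5335,-.237,.038],-24.1)
for n in ("top","scene"):
    c=cam(n); c={k:np.array(v) for k,v in c.items()}; np.savez(n+"5.npz",**c); cv2.imwrite(f"pics/{n}5.png",c["pixels"])
c=cam("wrist");cv2.imwrite("pics/w6.png",c["pixels"])
c=load("scene5.npz");cv2.imwrite("pics/s9.png",cv2.resize(c["pixels"][150:265,220:370],None,fx=5,fy=5))
```

```text
t 27.05 pos [ 0.5331 -0.2365  0.1177] jaw -24.06 z [-0.001  0.001 -1.   ] F [-0.6  0.6  0.5] gap 34.5 q [-0.46  0.43  1.03  1.8  -0.41  1.14  0.28]
row [-0.007, 0.014, 1.595] [-0.009, -0.004, 0.004] dist 79.7 minrows 1.3
```

View pics/w6.png

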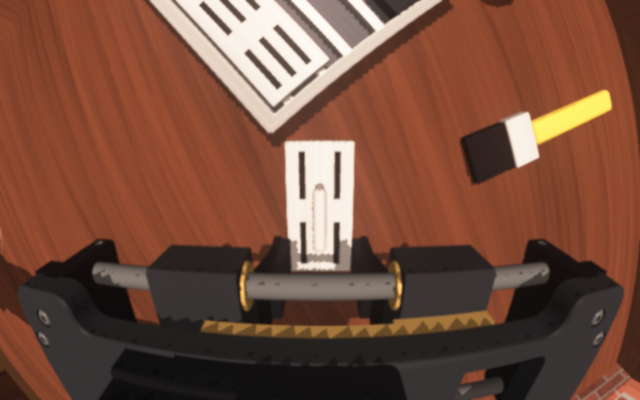

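View pics/s9.png

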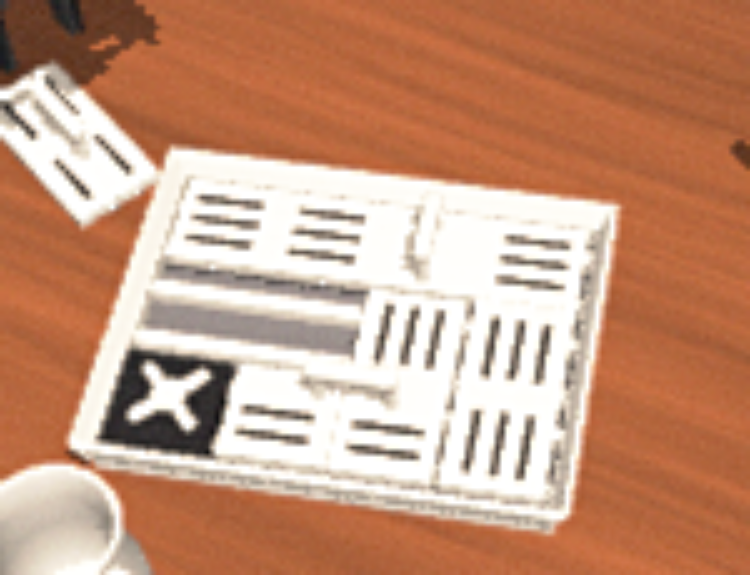

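Both Ls are flat in the tray, leaving the free slot at (255,320) in the crop. In the wrist view the straight's handle is centred at (320,220), clear of the tray. I grip it by the handle.

jog_arm([
  [[0,0.01,0.4,0,0,0,0.2],[0,0.01,0.8,0,0,0,0.2],[0,0.01,1.2,0,0,0,0.2],[0,0.01,1.45,0,0,0,0.2],[0,0.01,1.6,0,0,0,0.2],[0,0.01,1.6,0,0,0,0.2]],
])

```text
time: 27.95
tcp_pos: [0.533, -0.237, 0.0367]
tcp_rot: [0.839, 0.544, -0.001, -0.001]
force: [0.0, -0.1, 1.2]
finger_gap: 0.4
```

jog_arm([
  [[0,0,0,0,0,0,1.0],[0,0,0,0,0,0,1.0],[0,0,0,0,0,0,1.0],[0,0,0,0,0,0,1.0],[0,0,0,0,0,0,1.0]],
])

```text
time: 28.58
tcp_pos: [0.5334, -0.2368, 0.0375]
tcp_rot: [0.839, 0.544, -0.0, -0.001]
force: [-0.8, 0.3, 3.5]
finger_gap: 0.109
```

Run:
```python
from held import *
s=show();a=np.deg2rad(65.9)
d=np.array(s["tcp_pos"])[:2]-[.5332,-.2374]; print("off",d@[np.cos(a),np.sin(a)],d@[-np.sin(a),np.cos(a)])
```

```text
t 28.57 pos [ 0.5334 -0.2368  0.0375] jaw -24.05 z [-0.001  0.001 -1.   ] F [-0.8  0.3  3.5] gap 9.5 q [-0.39  0.54  0.95  1.86 -0.51  1.01  0.35]
off 0.0006673101694741468 9.621176520224771e-05
```

jog_arm([
  [[0,0,-0.15,0,0,0,1.0],[0,0,-0.4,0,0,0,1.0],[0,0,-0.9,0,0,0,1.0],[0,0,-1.5,0,0,0,1.0],[0,0,-2.1,0,0,0,1.0],[0,0,-2.3,0,0,0,1.0]],
])

```text
time: 29.32
tcp_pos: [0.5344, -0.2376, 0.1544]
tcp_rot: [0.839, 0.544, 0.001, 0.0]
force: [0.3, 0.0, -1.3]
finger_gap: 0.112
```

Run:
```python
from held import *
s=show()
c=cam("wrist");cv2.imwrite("pics/w7.png",c["pixels"])
```

```text
t 29.32 pos [ 0.5344 -0.2376  0.1544] jaw -24.07 z [ 0.002  0.    -1.   ] F [ 0.3  0.  -1.3] gap 9.7 q [-0.49  0.39  1.07  1.76 -0.37  1.2   0.26]
```

View pics/w7.png

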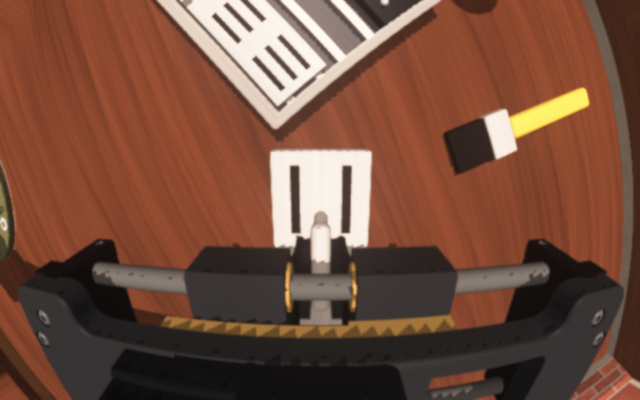

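Run:
```python
from held import *
plan([.6038,-.0626,.16],16.5)
```

```text
row [3.76, -0.16, -0.105] [0.011, -0.003, -4.056] dist 188.2 minrows 3.8
```

jog_arm([
  [[0.3,0,-0.1,0,0,-0.3,1.0],[0.9,0,-0.1,0,0,-0.9,1.0],[1.5,-0.05,-0.1,0,0,-1.6,1.0],[2.2,-0.1,-0.1,0,0,-2.3,1.0],[2.9,-0.12,-0.1,0,0,-3.1,1.0],[3.5,-0.15,-0.1,0,0,-3.8,1.0],[3.76,-0.16,-0.1,0.01,0,-4.06,1.0],[3.76,-0.16,-0.1,0.01,0,-4.06,1.0]],
])

```text
time: 30.38
tcp_pos: [0.6026, -0.0609, 0.1564]
tcp_rot: [0.597, 0.802, -0.001, -0.002]
force: [-0.1, 0.2, -0.2]
finger_gap: 0.107
```

Run:
```python
from held import *
s=show(); plan([.6038,-.0626,.085],16.5)
```

```text
t 30.38 pos [ 0.6026 -0.0609  0.1564] jaw 16.63 z [-0.005  0.001 -1.   ] F [-0.1  0.2 -0.2] gap 9.3 q [-0.64  0.38  0.86  1.7  -0.31  1.21  0.59]
row [-0.042, 0.02, 1.428] [-0.026, -0.011, 0.013] dist 71.4 minrows 1.1
```

jog_arm([
  [[-0.04,0.02,0.3,-0.02,0,0.01,1.0],[-0.04,0.02,0.6,-0.02,0,0.01,1.0],[-0.04,0.02,0.9,-0.02,0,0.01,1.0],[-0.04,0.02,1.15,-0.02,0,0.01,1.0],[-0.04,0.02,1.35,-0.02,0,0.01,1.0],[-0.04,0.02,1.42,-0.02,0,0.01,1.0],[-0.04,0.02,1.42,-0.02,0,0.01,1.0]],
])

```text
time: 31.25
tcp_pos: [0.6041, -0.0636, 0.0861]
tcp_rot: [0.599, 0.801, 0.001, -0.001]
force: [-0.1, 0.1, -1.5]
finger_gap: 0.115
```

Run:
```python
from held import *
s=show(); plan([.6038,-.0626,.0515],16.5)
p,a,z=partpos(s,(.0007,0),90)
z=s["tcp_pos"][2]-.0325; print(tr(p),np.rad2deg(a),z)
ov("scene",STR,p,a,z,(220,150,370,265),"pics/h5.png")
```

```text
t 31.25 pos [ 0.6041 -0.0636  0.0861] jaw 16.44 z [-0.     0.002 -1.   ] F [-0.1  0.1 -1.5] gap 10.0 q [-0.59  0.46  0.82  1.76 -0.38  1.09  0.64]
row [0.02, -0.001, 0.693] [0.002, -0.01, -0.006] dist 34.7 minrows 0.6
[  0. -61.] 106.44064152606428 0.053648778687595045
```

View pics/h5.png

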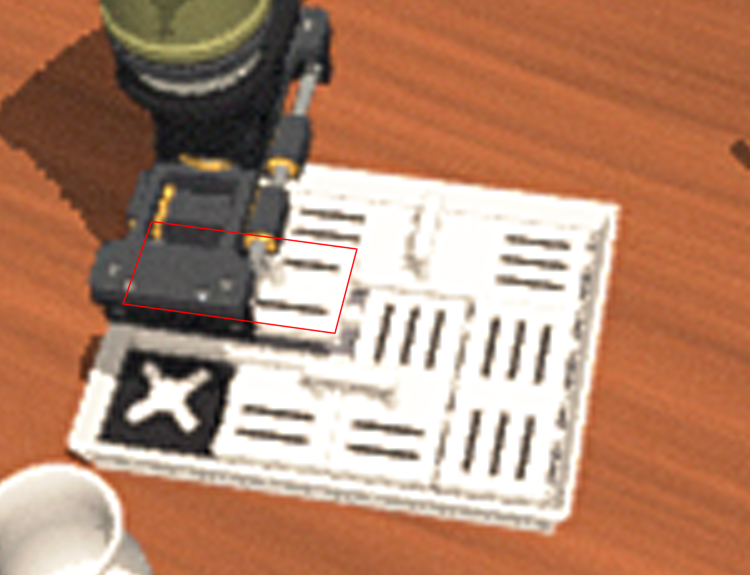

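The outline matches. Lowering gently with a 1 mm correction.

jog_arm([
  [[0.02,0,0.12,0,-0.01,0,1.0],[0.02,0,0.25,0,-0.01,0,1.0],[0.02,0,0.37,0,-0.01,0,1.0],[0.02,0,0.48,0,-0.01,0,1.0],[0.02,0,0.57,0,-0.01,0,1.0],[0.02,0,0.64,0,-0.01,0,1.0],[0.02,0,0.68,0,-0.01,0,1.0],[0.02,0,0.69,0,-0.01,0,1.0]],
])

```text
time: 32.3
tcp_pos: [0.6038, -0.0626, 0.0516]
tcp_rot: [0.599, 0.801, 0.0, 0.0]
force: [-0.6, 0.1, -1.6]
finger_gap: 0.108
```

Run:
```python
from held import *
s=show(); 
p,a,z=partpos(s,(.0007,0),90); print(tr(p))
```

```text
t 32.3 pos [ 0.6038 -0.0626  0.0516] jaw 16.44 z [ 0.  0. -1.] F [-0.6  0.1 -1.6] gap 9.4 q [-0.58  0.5   0.8   1.79 -0.41  1.03  0.66]
[ -0.  -59.9]
```

jog_arm([
  [[0,0,0.02,0,0,0,1.0],[0,0,0.04,0,0,0,1.0],[0,0,0.05,0,0,0,1.0],[0,0,0.05,0,0,0,1.0]],
])

```text
time: 32.8
tcp_pos: [0.604, -0.0626, 0.0514]
tcp_rot: [0.599, 0.801, 0.001, -0.0]
force: [-6.3, 0.6, 14.0]
finger_gap: 0.107
```

Run:
```python
from held import *
s=show()
```

```text
t 32.8 pos [ 0.604  -0.0626  0.0514] jaw 16.43 z [ 0.     0.002 -1.   ] F [-6.3  0.6 14. ] gap 9.3 q [-0.57  0.5   0.8   1.79 -0.41  1.03  0.67]
```

Seated. I release and retreat clear of the view.

jog_arm([
  [[0,0,0.02,0,0,0,0.7],[0,0,0.02,0,0,0,0.35],[0,0,0.02,0,0,0,0.35],[0,0,-0.4,0,0,0,0.35],[0,0,-1.0,0,0,0,0.35],[0,0,-1.8,0,0,0,0.35],[0,0,-2.6,0,0,0,0.35]],
])

```text
time: 33.67
tcp_pos: [0.6039, -0.0629, 0.1818]
tcp_rot: [0.599, 0.801, 0.001, 0.001]
force: [0.9, -0.3, 0.7]
finger_gap: 0.324
```

Run:
```python
from held import *
s=show(); plan([.50,-.33,.25],16.5)
```

```text
t 33.67 pos [ 0.6039 -0.0629  0.1818] jaw 16.41 z [ 0.002  0.    -1.   ] F [ 0.9 -0.3  0.7] gap 28.2 q [-0.65  0.36  0.88  1.67 -0.29  1.25  0.58]
row [-4.538, -3.5, -1.369] [0.009, 0.001, -0.009] dist 294.6 minrows 3.6
```

jog_arm([
  [[-0.6,-0.4,-0.5,0,0,0,0.35],[-1.4,-1.0,-1.0,0,0,0,0.35],[-2.3,-1.7,-1.37,0,0,0,0.35],[-3.2,-2.4,-1.37,0,0,0,0.35],[-4.0,-3.1,-1.37,0,0,0,0.35],[-4.54,-3.5,-1.37,0,0,0,0.35],[-4.54,-3.5,-1.37,0,0,0,0.35]],
])

```text
time: 34.55
tcp_pos: [0.4977, -0.3338, 0.2493]
tcp_rot: [0.602, 0.799, -0.0, 0.001]
force: [0.9, -0.1, 0.8]
finger_gap: 0.324
```

Run:
```python
from fit import *
from go import *
s=show()
for n in ("top","scene"):
    c=cam(n); c={k:np.array(v) for k,v in c.items()}; np.savez(n+"9.npz",**c); cv2.imwrite(f"pics/{n}9.png",c["pixels"])
    W=cloud(c)
    # heights of plate top faces at tray-frame points
    A=np.deg2rad(16.5); q=W[...,:2]-[.587,-.0058]; tx=q[...,0]*np.cos(A)+q[...,1]*np.sin(A); ty=-q[...,0]*np.sin(A)+q[...,1]*np.cos(A)
    tx*=1e3;ty*=1e3
    def h(x0,x1,y0,y1):
        m=(tx>x0)&(tx<x1)&(ty>y0)&(ty<y1); z=W[...,2][m]*1e3; return np.nanmedian(z).round(1),int(m.sum())
    print(n,"large",[h(-86,-32,y,y+50) for y in(-118,-60,60)],h(-30,30,64,116),h(32,86,64,116))
    print(" small",h(-26,26,4,56),h(40,86,20,56),h(34,86,-56,-20)," str",h(-26,26,-116,-85),h(-26,26,-35,-4),"rinser",h(36,88,-118,-66))
cv2.imwrite("pics/fin_s.png",cv2.resize(c["pixels"][155:265,225:360],None,fx=5.8,fy=5.4,interpolation=cv2.INTER_CUBIC))
```

```text
t 34.55 pos [ 0.4977 -0.3338  0.2493] jaw 16.03 z [ 0.002 -0.002 -1.   ] F [ 0.9 -0.1  0.8] gap 28.2 q [-0.27  0.31  1.01  1.61 -0.27  1.37  1.05]
top large [(np.float64(23.8), 251), (np.float64(23.8), 254), (np.float64(23.6), 259)] (np.float64(23.7), 296) (np.float64(23.5), 265)
 small (np.float64(23.3), 253) (np.float64(24.6), 155) (np.float64(23.7), 176)  str (np.float64(24.0), 155) (np.float64(24.2), 151) rinser (np.float64(24.6), 250)
scene large [(np.float64(23.5), 264), (np.float64(23.7), 272), (np.float64(23.6), 275)] (np.float64(23.6), 347) (np.float64(23.5), 358)
 small (np.float64(23.4), 288) (np.float64(24.0), 229) (np.float64(23.5), 221)  str (np.float64(23.6), 155) (np.float64(23.7), 175) rinser (np.float64(24.1), 316)
```

View pics/fin_s.png

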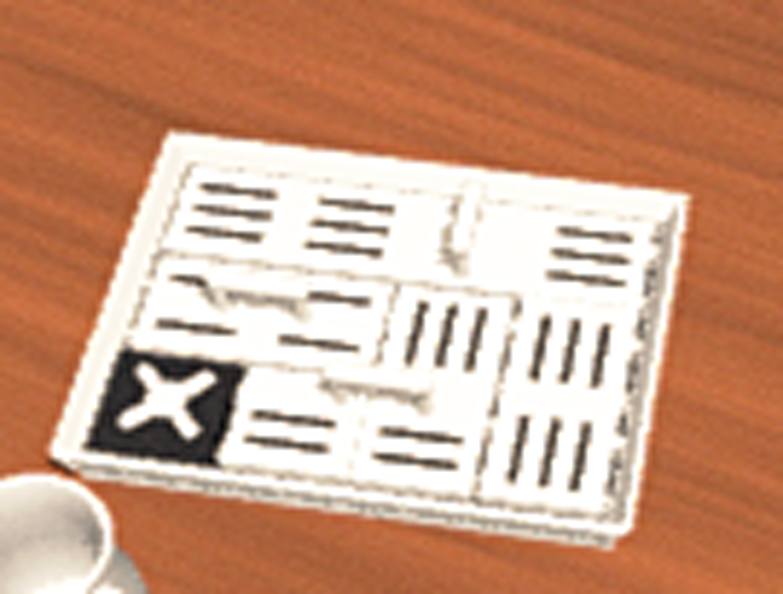

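View pics/top9.png

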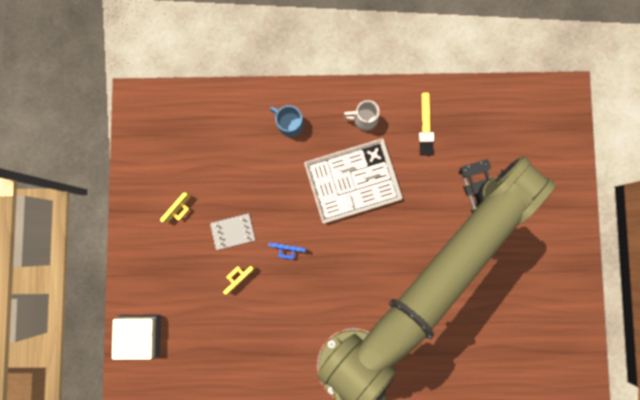

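All top faces measure 23.3–24.6 mm against an expected 24 mm. All handles are up, and the bystanders are unmoved. Handing in.

Run:
```python
from go import *
print(manip.sign_off())
```

```text
the job is handed in; nothing more can be done
None
```

All three grille sections are seated in the drip tray around the rinser block, handles up, and the job was handed in at about 34.6 s of the 72 s. The hand-in gave no verdict.

**What I did:**
- I took the straight section by its top edge and set its lower edge on the counter beside the tray, tilted about 35° from upright. I let go so that it settled flat, handle up; its nearest corner was about 10 mm clear of the rim.
- I then lowered the large L, the small L and the straight section into the tray by their handles. I let go of each only after it had touched the ribs, at 7, 11 and 14 N.

**Last checks:**
- **Height:** with the arm clear, top faces measured 23.3–24.6 mm from the top camera and 23.4–24.0 mm from the scene camera; 24 mm is expected. All three are flat and down, and none lies on another.
- **Fit:** the final scene picture shows the tray filled, with thin gaps between the sections.
- **Bystanders:** the pitcher, mug, brush and the blue and yellow look-alikes show no movement in the top view.

**One disagreement:** while the straight section lay on the counter, the two cameras placed it about 1 mm apart, with a poorer fit in the scene view. I used a point between the two, and it stayed within the tray's 4 mm play.

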